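# Load the sample tray, dock it and start the chromatograph run

## Robot

A 7-joint arm with a two-finger parallel gripper is mounted at the origin on the work surface. World frame = base frame: x ahead of the robot, y to its left, z up, the work surface at z = 0. Lengths are in m, angles in rad, forces in N, time in s.
With the tool pointing down it reaches from about 0.4 to 0.875 m from the base axis. Payload 6.5 kg.
Tool frame: the origin (TCP) lies at the very end of the fingers, on their centre line; the grasp point (between the pads) lies 19 mm behind it (robot.hold_point_z is the distance from the TCP to the grasp point, in m); z points along the fingers, y is the direction in which the jaws open and shut (so a half turn about z gives the same grasp; the last joint's range is limited). The gripper opens to 85 mm and grips with 20 to 120 N. Pads are 22 mm wide; open, the fingers measure 114 mm over their backs; the gripper's body (76 mm by 85 mm) begins 54 mm behind the grasp point. The pads swing forward as they close: fully open they stand 13 mm farther back than shut.
Start: joints at [1.213, 0.536, -0.004, 1.538, 0.003, 1.067, -0.071], TCP at [0.187, -0.623, 0.231] pointing down, gripper open.
Joint ranges: [-2.7, 2.7], [-0.37, 2.16], [-1.27, 1.26], [0.24, 2.4], [-1.31, 4.45], [0.19, 1.91], [-2.76, 2.76]. Speed limits (rad/s): [2.39, 2.39, 3.14, 3.14, 3.14, 3.14, 3.14].

## Interface

Orientations are given as a unit quaternion [x, y, z, w].
In Python, from bench import robot, get_image, camera_info gives the robot as it stands.
- The arm moves only by the shell command python3 -m inch 'ROWS' [FORCE]. ROWS is JSON, a list of rows, each an object of numbers: "jaw": the gripper's target within -1 to 1 (shut at 1, half-way at 0, fully open at -1); "dx", "dy", "dz": the shift along the tool's x, y, z in units of 40 mm (1.0 is 40 mm); "ax", "ay", "az": the turn, a rotation vector about the tool's x, y, z in units of 8 degrees (1.0 is 8 degrees). In form: [{"jaw": .., "dx": .., "dy": .., "dz": .., "ax": .., "ay": .., "az": ..}, ...]. A call has exactly 8 rows; each row shifts and turns the commanded pose from where the row before left it, along the tool's axes as they then stand; what a row does not reach is not made up. A row lasts 1/10 s, in which the tool goes at most 50 mm and 8.59 degrees, less where a joint would pass 70% of its speed; a pose out of reach is approached as far as the arm can. A call is refused whole if a number of a shift passes 1 or a number of a turn 1, either way. A call with a gripper value outside its range is refused whole. The fingers move at their own pace and stop on an object; FORCE is the grip in N (left out, the last holds). Time passes only in rows, so rows that do not move let the fingers close, or fill a call up. It gives the time, the measured TCP pose, the force and the opening at its end, in the units of the state.
- robot.get_state(): the state, without advancing time (a new reading comes with each control period).
- get_image(name): name is "scene" or "top" or "wrist"; returns the picture (480x640x3 uint8, red, green, blue); there is no depth.
- camera_info(name): a dict with "intrinsics" (3x3 intrinsics, pixels), "pose" (4x4, takes a point from camera to world coordinates). Camera axes: x right, y down, z forward; pixel columns grow to the right and rows downward; lengths in m; the calibration is good to about 2 mm. A picture is of the moment at which its call begins: read the wrist's pose just before it. camera_info takes no time and is no camera call; for the wrist camera it gives the pose at the moment of the call.
- robot.job_done(): hands the job in, once; it reports no verdict.
The state is a dict: "clock": time; "q": joint angles; "qvel": joint speeds; "joint_torque": joint torques, N m; "tcp_pos": TCP position; "eef_rot": TCP orientation; "ft_force": force on the tool from outside, world axes, zero at the start; "ft_torque": the same for the moment, N m; "finger_gap": opening from 0.0 (shut) to 1.0 (fully open).
Only numpy, scipy, OpenCV 4.12 (cv2) and the standard library are available. Lean on these libraries where they do the work, as an engineer would, in place of code of your own. Each camera call takes 0.05 s, during which the arm holds its last target.

## Task

Take the old wide jar out of the grey tray and stand it on the round blue mat, and stand every medium sample jar (the white-capped amber ones 40 mm across) upright in the tray, leaving the narrower and wider jars on the bench where they are; only then push the loaded tray along the bench until it sits squarely inside the yellow outline. Then, on the white control box, press the blue, yellow, white and green keys right down one at a time in that order, letting each come up again; never press the red stop key, and do not disturb the bottle or the wrench.

Things in the scene. Friction and masses are not known exactly. Their poses are not given: they have to be found in the camera images.
- jar1: Medium screw-top sample jar, a plain upright cylinder 40 mm across and 42 mm high, amber glass below and a white cap on top; origin at the centre of its underside, z up. This is the size to load. Only 2 to 4 of jar1..jar4 are there in a given run (an absent one reads None). 55 to 110 g.
- jar2: Medium screw-top sample jar, a plain upright cylinder 40 mm across and 42 mm high, amber glass below and a white cap on top; origin at the centre of its underside, z up. This is the size to load. Only 2 to 4 of jar1..jar4 are there in a given run (an absent one reads None). 55 to 110 g.
- jar3: Medium screw-top sample jar, a plain upright cylinder 40 mm across and 42 mm high, amber glass below and a white cap on top; origin at the centre of its underside, z up. This is the size to load. Only 2 to 4 of jar1..jar4 are there in a given run (an absent one reads None). 55 to 110 g.
- jar4: Medium screw-top sample jar, a plain upright cylinder 40 mm across and 42 mm high, amber glass below and a white cap on top; origin at the centre of its underside, z up. This is the size to load. Only 2 to 4 of jar1..jar4 are there in a given run (an absent one reads None). 55 to 110 g.
- small1: Narrow screw-top sample jar, a plain upright cylinder 30 mm across and 42 mm high, amber glass below and a white cap on top; origin at the centre of its underside, z up. Wrong size: stays where it is.
- small2: Narrow screw-top sample jar, a plain upright cylinder 30 mm across and 42 mm high, amber glass below and a white cap on top; origin at the centre of its underside, z up. Wrong size: stays where it is.
- large1: Wide screw-top sample jar, a plain upright cylinder 50 mm across and 42 mm high, amber glass below and a white cap on top; origin at the centre of its underside, z up. Wrong size: stays where it is.
- large2: Wide screw-top sample jar, a plain upright cylinder 50 mm across and 42 mm high, amber glass below and a white cap on top; origin at the centre of its underside, z up. Left in the tray from the last run: at the start it stands on the tray's floor; it belongs on the blue mat. About 120 g.
- mat: Thin round blue mat painted flat on the bench, 120 mm across, no height; origin at its centre.
- tray: Loose grey open sample tray, 130 mm (its x) by 160 mm (its y) outside, walls 5 mm thick and 20 mm high over all, floor 5 mm thick (so a loaded jar's underside is 5 mm above the bench); origin at the centre of its underside, z up. 0.3 to 0.55 kg empty, slides on the bench with about 2 to 5 N when loaded. Room for four medium jars in two rows of two.
- dock: Flat yellow outline painted on the bench, 160 mm (its x) by 190 mm (its y) inside, line 8 mm wide, no height; origin at its centre, x and y along its sides. The tray belongs inside it, the tray's long side along the outline's long side.
- panel: Fixed white control box, 100 mm (its x) by 280 mm (its y), 30 mm high; origin at the centre of its underside. Five round spring keys stand in a row along its y, 50 mm apart, in an order of colours that changes from run to run.
- blue_top (a point): Centre of the top face of the blue key, a round cap 28 mm across in a black housing; it is pressed straight down. 
- blue (a joint): Travel of the blue key in m: 0 up, 0.006 right down; its spring takes 4 N at the bottom and brings it back up. It counts as pressed beyond 0.004 with every other key up.
- yellow_top (a point): Centre of the top face of the yellow key, a round cap 28 mm across in a black housing; it is pressed straight down. 
- yellow (a joint): Travel of the yellow key in m: 0 up, 0.006 right down; its spring takes 4 N at the bottom and brings it back up. It counts as pressed beyond 0.004 with every other key up.
- white_top (a point): Centre of the top face of the white key, a round cap 28 mm across in a black housing; it is pressed straight down. 
- white (a joint): Travel of the white key in m: 0 up, 0.006 right down; its spring takes 4 N at the bottom and brings it back up. It counts as pressed beyond 0.004 with every other key up.
- green_top (a point): Centre of the top face of the green key, a round cap 28 mm across in a black housing; it is pressed straight down. 
- green (a joint): Travel of the green key in m: 0 up, 0.006 right down; its spring takes 4 N at the bottom and brings it back up. It counts as pressed beyond 0.004 with every other key up.
- red_top (a point): Centre of the top face of the red key, a round cap 28 mm across in a black housing; it is pressed straight down. This is the stop key: not to be pressed.
- red (a joint): Travel of the red key in m: 0 up, 0.006 right down; its spring takes 4 N at the bottom and brings it back up. It counts as pressed beyond 0.004 with every other key up.
- solvent: Bystander: small solvent bottle, 60 mm across, 120 mm high, origin under its centre.
- wrench: Bystander: steel wrench 150 mm long lying on the bench to the right of the yellow outline, seen from the robot; origin under its middle, along its x.
There are look-alikes about, which are no part of the job. Leave any purple look-alike of the jar3 alone.

How it is judged:
By the outcome, as a careful person would: the job done as asked, in the order asked, and still so for the second after the job is handed in, with the robot touching nothing.
Of jar1, jar2, jar3, jar4 only 2 to 4 are there at a start; the rules pass over those that are not, and their reading is None.
At some moment in a run one of jar1, jar2, jar3, jar4 may be knocked a few centimetres aside while the robot is not near it.
It also fails if it takes over 208 s, if anything falls off the work surface, if the arm or the gripper's body presses on something with over 40 N, if the wrist force passes 120 N, or if a joint passes its speed limit or range.

## Working session

There is one attempt and no reset: what is moved stays moved. The work goes in short steps, Python scripts to look and compute and a shell command to move; the robot and the scene stay as the last step left them, time stands still between calls to the robot, and variables do not carry over. Pictures are saved under pics/ and viewed, and the job is handed in when it is done.

```bash
ls; mkdir -p pics
python3 - <<'E'
from bench import robot,get_image,camera_info
import cv2
s=robot.get_state();print(s['clock'],s['tcp_pos'],s['eef_rot'],s['finger_gap'],robot.hold_point_z)
for n in ['scene','top','wrist']:
    im=get_image(n);cv2.imwrite(f'pics/{n}0.png',im[:,:,::-1]);c=camera_info(n);print(n,c['intrinsics'],c['pose'])
E
```

```text
pics
0.0 [ 0.18678257 -0.62193292  0.23038162] [ 9.89371596e-01  1.45406640e-01 -1.85213552e-04 -8.47786078e-04] 1.0016473291373524 0.0187
scene [[495.75468864   0.         315.16104681]
 [  0.         495.75468864 232.39530224]
 [  0.           0.           1.        ]] [[ 0.20652862  0.67659559 -0.70679865  1.46179562]
 [ 0.97841005 -0.14851533  0.14372532 -0.24660117]
 [-0.00772652 -0.7212223  -0.6926606   0.92372773]
 [ 0.          0.          0.          1.        ]]
top [[456.41203015   0.         315.01241973]
 [  0.         456.41203015 237.2720762 ]
 [  0.           0.           1.        ]] [[ 0.02516538 -0.99891559  0.03917064  0.53883689]
 [-0.9995719  -0.0245583   0.01590326 -0.05384307]
 [-0.01492405 -0.03955408 -0.99910597  1.000265  ]
 [ 0.          0.          0.          1.        ]]
wrist [[424.01743549   0.         321.13938808]
 [  0.         424.01743549 237.95835725]
 [  0.           0.           1.        ]] [[ 0.28718497 -0.92081418 -0.26386745  0.25372763]
 [-0.95786973 -0.27699811 -0.075879   -0.60158153]
 [-0.00322033  0.27454195 -0.96156973  0.37394156]
 [ 0.          0.          0.          1.        ]]
```

View pics/top0.png

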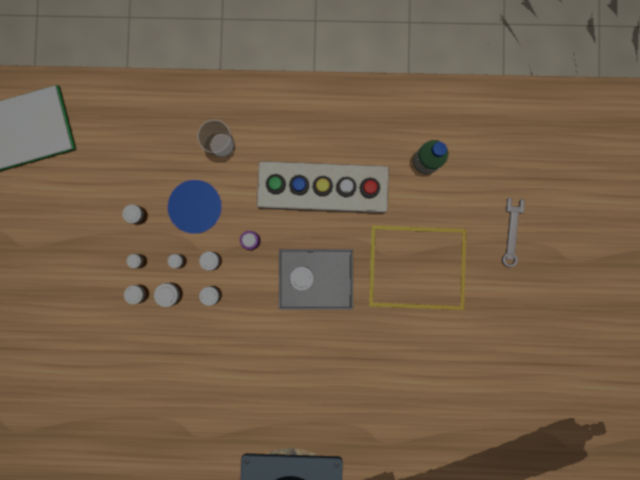

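View pics/scene0.png

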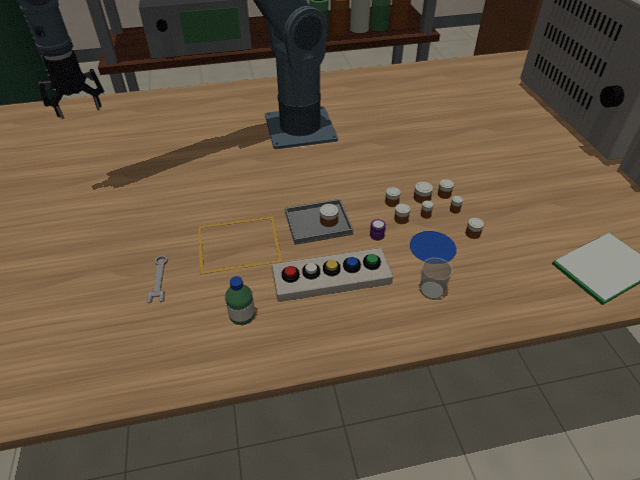

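The top view shows seven white caps at (133,214), (134,261), (176,261), (209,261), (134,294), (167,294) and (209,296). There is a purple look-alike at (250,240) and the old wide jar in the tray at (302,278). I'll measure sizes and positions next.

```bash
cat > h.py <<'E'
import numpy as np,cv2
from bench import robot,get_image,camera_info
from scipy.spatial.transform import Rotation as R
def ray(info,uv,z):
    K=np.array(info['intrinsics']);P=np.array(info['pose'])
    d=P[:3,:3]@np.linalg.solve(K,[uv[0],uv[1],1.]);o=P[:3,3]
    return o+d*(z-o[2])/d[2]
def proj(info,p):
    K=np.array(info['intrinsics']);P=np.array(info['pose'])
    c=P[:3,:3].T@(np.asarray(p)-P[:3,3]);c=K@c;return c[:2]/c[2]
def save(im,name,s=1,box=None):
    if box: im=im[box[1]:box[3],box[0]:box[2]]
    cv2.imwrite('pics/'+name,cv2.resize(im[:,:,::-1],None,fx=s,fy=s,interpolation=cv2.INTER_CUBIC))
def caps(im,info,z,ar=(60,900),thr=110):
    hsv=cv2.cvtColor(im,cv2.COLOR_RGB2HSV)
    m=((hsv[:,:,1]<45)&(hsv[:,:,2]>thr)).astype(np.uint8)
    n,l,st,ce=cv2.connectedComponentsWithStats(m)
    out=[]
    for i in range(1,n):
        if ar[0]<st[i,4]<ar[1]:
            p=ray(info,ce[i],z)
            f=(info['intrinsics'][0][0])/np.linalg.norm(np.array(info['pose'])[:3,3]-p)
            out.append((ce[i].round(1),p.round(4),round(2000*np.sqrt(st[i,4]/np.pi)/f,1),st[i,2:4]))
    return out
def st():
    s=robot.get_state();Rm=R.from_quat(s['eef_rot']).as_matrix()
    print('t',round(s['clock'],2),'tcp',np.round(s['tcp_pos'],4),'yaw y-axis',np.degrees(np.arctan2(Rm[1,1],Rm[0,1])).round(1),'z',Rm[:,2].round(3),'F',np.round(s['ft_force'],1),'gap',round(s['finger_gap'],3))
    return s,Rm
E
python3 - <<'E'
from h import *
im=cv2.imread('pics/top0.png')[:,:,::-1].copy();c=camera_info('top')
for r in caps(im,c,0.042): print(*r)
hsv=cv2.cvtColor(im,cv2.COLOR_RGB2HSV)
def mask(lo,hi): return cv2.inRange(hsv,lo,hi)
b=mask((105,150,70),(130,255,255)); 
y=mask((22,150,90),(32,255,255))
for nm,m,z in (('blue',b,0),('yel',y,0)):
    n,l,s,ce=cv2.connectedComponentsWithStats(m)
    for i in range(1,n):
        if s[i,4]>40: print(nm,s[i],ce[i].round(1),ray(c,ce[i],z).round(4))
n,l,s,ce=cv2.connectedComponentsWithStats(y)
i=1+np.argmax(s[1:,4]*(s[1:,2]>60)); r=cv2.minAreaRect(np.argwhere(l==i)[:,::-1].astype(np.float32));bx=cv2.boxPoints(r);print('dock',r,[ray(c,p,0).round(4) for p in bx],np.mean([ray(c,p,0) for p in bx],0))
save(im,'crop0.png',2.5,(90,150,400,330))
E
```

```text
[212.5   9.1] [1.062  0.1942 0.042 ] 44.8 [19 18]
[416.7  13.8] [ 1.0593 -0.2437  0.042 ] 35.3 [18 21]
[174.9   9.6] [1.0595 0.2755 0.042 ] 34.1 [19 14]
[229.2  12.9] [1.0544 0.158  0.042 ] 27.5 [16 13]
[514.1  57.9] [ 0.9673 -0.4511  0.042 ] 70.0 [26 46]
[549.8  58.1] [ 0.9684 -0.5262  0.042 ] 80.6 [35 37]
[102.2  57.9] [0.951  0.4286 0.042 ] 74.9 [53 21]
[220.8 142. ] [0.7742 0.1667 0.042 ] 32.9 [19 19]
[346.4 185.3] [ 0.6877 -0.102   0.042 ] 25.4 [12 12]
[513.3 228.2] [ 0.6055 -0.4523  0.042 ] 53.6 [19 69]
[131.1 213.3] [0.6176 0.3523 0.042 ] 41.4 [18 18]
[248.5 239.5] [0.5682 0.1013 0.042 ] 29.1 [14 14]
[208.1 260.6] [0.5218 0.1851 0.042 ] 40.0 [19 18]
[132.9 260.6] [0.5176 0.3443 0.042 ] 30.5 [13 14]
[173.9 260.6] [0.52   0.2573 0.042 ] 30.1 [13 14]
[301.3 278.3] [ 0.4898 -0.0121  0.042 ] 50.9 [24 25]
[165.  294.7] [0.4478 0.2736 0.042 ] 51.7 [23 24]
[132.5 294.4] [0.4468 0.3422 0.042 ] 41.7 [18 19]
[208.1 295.9] [0.4479 0.1825 0.042 ] 40.3 [19 19]
blue [433 142  13  14 136] [439.1 148.7] [ 0.7798 -0.3061  0.    ]
blue [293 178  12  13 124] [298.5 183.8] [0.6952 0.0015 0.    ]
blue [ 169  181   51   51 2066] [194.1 206.2] [0.6402 0.2309 0.    ]
yel [370 227  96  82 742] [423.  269.2] [ 0.5143 -0.2751  0.    ]
dock ((417.34368896484375, 267.4879150390625), (93.57025909423828, 79.63616180419922), 1.709814190864563) [array([ 0.4315, -0.16  ,  0.    ]), array([ 0.6052, -0.1617,  0.    ]), array([ 0.604 , -0.3657,  0.    ]), array([ 0.4309, -0.3627,  0.    ])] [ 0.51791542 -0.26251149  0.        ]
```

View pics/crop0.png

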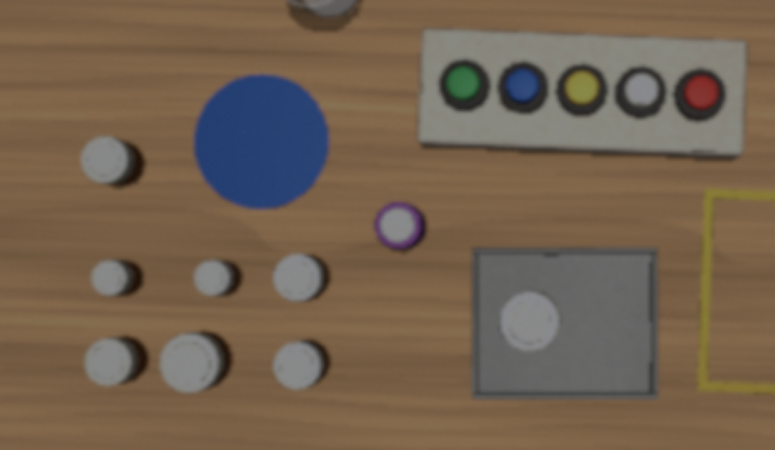

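View pics/wrist0.png

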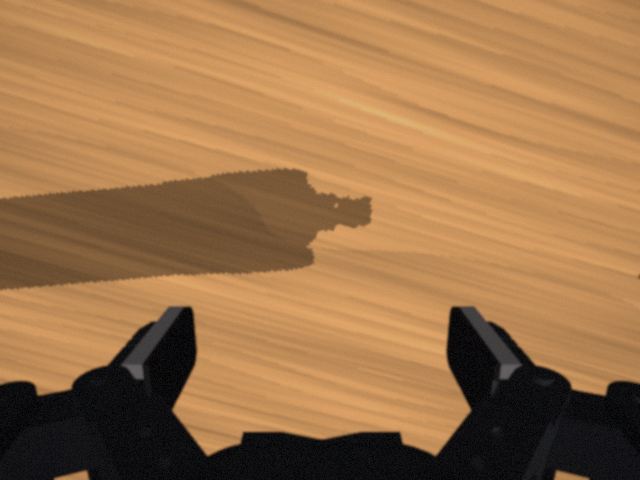

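Four caps measure about 40 mm: (131,213), (208,261), (133,294) and (208,296). The confusable ones are the 30 mm caps at (133,261) and (174,261), the 50 mm cap at (165,295), the purple one at (248,240), and large2 in the tray at (301,278). The crop confirms these. Next I'll measure the tray, keys, dock and mat.

```bash
cat >> h.py <<'E'
def tray(im,info):
    hsv=cv2.cvtColor(im,cv2.COLOR_RGB2HSV)
    m=((hsv[:,:,1]<60)&(hsv[:,:,2]>35)).astype(np.uint8); m[:240]=0;m[340:]=0;m[:,:250]=0;m[:,:][:,500:]=0
    m=cv2.morphologyEx(m,cv2.MORPH_CLOSE,np.ones((7,7)));m=cv2.morphologyEx(m,cv2.MORPH_OPEN,np.ones((9,9)))
    cs,_=cv2.findContours(m,0,1);c=max(cs,key=cv2.contourArea)
    b=cv2.boxPoints(cv2.minAreaRect(c));w=np.array([ray(info,p,0.02) for p in b])
    return b,w
E
python3 - <<'E'
from h import *
im=get_image('top');c=camera_info('top')
b,w=tray(im,c);print(b.round(1),w.round(4),w.mean(0).round(4))
print('large2',ray(c,(301.3,278.3),.047))
hsv=cv2.cvtColor(im,cv2.COLOR_RGB2HSV)
for k,lo,hi in (('green',(50,80,40),(85,255,255)),('blue',(105,130,60),(130,255,255)),('yellow',(20,110,80),(35,255,255)),('white',(0,0,130),(180,60,255)),('red',(0,120,60),(8,255,255))):
    m=cv2.inRange(hsv,lo,hi);m2=np.zeros_like(m);m2[172:200,262:386]=m[172:200,262:386]
    m2=cv2.morphologyEx(m2,cv2.MORPH_OPEN,np.ones((3,3)));n,l,s,ce=cv2.connectedComponentsWithStats(m2)
    for i in range(1,n):
        if 60<s[i,4]<220: print(k,s[i],ce[i].round(1),ray(c,ce[i],0.04).round(4))
E
```

```text
[[279. 249.]
 [352. 249.]
 [352. 309.]
 [279. 309.]] [[ 0.5501  0.0385  0.02  ]
 [ 0.5541 -0.1182  0.02  ]
 [ 0.4261 -0.121   0.02  ]
 [ 0.4219  0.0349  0.02  ]] [ 0.488  -0.0414  0.02  ]
large2 [ 0.48996607 -0.01225194  0.047     ]
green [268 176  14  14 153] [274.6 182.7] [0.6901 0.0499 0.04  ]
blue [293 178  12  13 133] [298.5 183.8] [ 0.6889 -0.0007  0.04  ]
yellow [316 178  14  14 149] [322.4 184.5] [ 0.6886 -0.0513  0.04  ]
white [282 172  12   8  65] [287.4 174.5] [0.7081 0.0233 0.04  ]
white [303 172  20   9 100] [311.9 174.5] [ 0.7093 -0.0287  0.04  ]
white [342 181  10   9  81] [346.4 185.1] [ 0.6883 -0.1022  0.04  ]
white [326 192  16   8  85] [333.4 196.5] [ 0.6636 -0.0753  0.04  ]
white [351 192  12   8  61] [356.7 196.6] [ 0.6646 -0.1243  0.04  ]
red [364 180  14  14 158] [370.2 186.5] [ 0.6866 -0.1524  0.04  ]
```

```bash
python3 -m inch '[{"dz":-0.5,"az":1,"jaw":-1},{"az":1,"dz":-0.2},{"az":1},{"az":1},{"az":1},{"az":1},{"az":1},{"az":1}]' 30; python3 -c "
from h import *
st();print(robot.get_state()['q'])"
```

```text
t 0.2 tcp [ 0.1869 -0.6222  0.2308] yaw y-axis -73.3 z [-0.     0.001 -1.   ] F [0.  0.2 0.6] gap 0.999
[ 1.21278871  0.53688075 -0.00443103  1.53847151  0.002605    1.06727531
 -0.07120733]invalid input
```

```bash
python3 -m inch '[{"jaw":-1,"dx":0,"dy":0,"dz":0,"ax":0,"ay":0,"az":0.7},{"jaw":-1,"dx":0,"dy":0,"dz":0,"ax":0,"ay":0,"az":0.7},{"jaw":-1,"dx":0,"dy":0,"dz":0,"ax":0,"ay":0,"az":0.69},{"jaw":-1,"dx":0.5,"dy":-0.8,"dz":0,"ax":0,"ay":0,"az":0},{"jaw":-1,"dx":0.5,"dy":-0.95,"dz":0,"ax":0,"ay":0,"az":0},{"jaw":-1,"dx":0.5,"dy":-0.95,"dz":0,"ax":0,"ay":0,"az":0},{"jaw":-1,"dx":0.5,"dy":-0.95,"dz":0,"ax":0,"ay":0,"az":0},{"jaw":-1,"dx":0.5,"dy":-0.95,"dz":0,"ax":0,"ay":0,"az":0}]' 30; python3 -c "
from h import *
st();print(robot.get_state()['q'])"
```

```text
clock: 1.0
tcp_pos: [0.2875, -0.4368, 0.2312]
eef_rot: [1.0, -0.0, -0.0, -0.0]
ft_force: [1.0, 0.4, 0.3]
finger_gap: 1.0
t 1.0 tcp [ 0.2875 -0.4368  0.2312] yaw y-axis -90.0 z [-0.  0. -1.] F [1.  0.4 0.3] gap 1.0
[ 9.01263761e-01  3.20474587e-01  1.60223209e-03  1.87398971e+00
 -6.47052297e-04  9.47157691e-01 -6.67644583e-01]
```

```bash
python3 -m inch '[{"jaw":-1,"dx":0.5,"dy":-0.95,"dz":0,"ax":0,"ay":0,"az":0},{"jaw":-1,"dx":0.5,"dy":-0.95,"dz":0,"ax":0,"ay":0,"az":0},{"jaw":-1,"dx":0.5,"dy":-0.95,"dz":0,"ax":0,"ay":0,"az":0},{"jaw":-1,"dx":0.5,"dy":-0.95,"dz":0,"ax":0,"ay":0,"az":0},{"jaw":-1,"dx":0.5,"dy":-0.95,"dz":0,"ax":0,"ay":0,"az":0},{"jaw":-1,"dx":0.5,"dy":-0.95,"dz":0,"ax":0,"ay":0,"az":0},{"jaw":-1,"dx":0.5,"dy":-0.95,"dz":0,"ax":0,"ay":0,"az":0},{"jaw":-1,"dx":0.5,"dy":-0.95,"dz":0,"ax":0,"ay":0,"az":0}]'; python3 -m inch '[{"jaw":-1,"dx":0.5,"dy":-0.95,"dz":0,"ax":0,"ay":0,"az":0},{"jaw":-1,"dx":0.5,"dy":-0.95,"dz":0,"ax":0,"ay":0,"az":0},{"jaw":-1,"dx":0,"dy":-0.5,"dz":0,"ax":0,"ay":0,"az":0},{"jaw":-1,"dx":0,"dy":0,"dz":0.5,"ax":0,"ay":0,"az":0},{"jaw":-1,"dx":0,"dy":0,"dz":0.8,"ax":0,"ay":0,"az":0},{"jaw":-1,"dx":0,"dy":0,"dz":0,"ax":0,"ay":0,"az":0},{"jaw":-1,"dx":0,"dy":0,"dz":0,"ax":0,"ay":0,"az":0},{"jaw":-1,"dx":0,"dy":0,"dz":0,"ax":0,"ay":0,"az":0}]'; python3 -c "
from h import *
c=camera_info('wrist');im=get_image('wrist');save(im,'w1.png');st()
print(proj(c,(.49,-.0123,.047)))"
```

```text
clock: 1.8
tcp_pos: [0.4475, -0.1329, 0.2314]
eef_rot: [1.0, -0.0, 0.0, 0.0]
ft_force: [0.4, -0.5, 0.3]
finger_gap: 0.999
clock: 2.6
tcp_pos: [0.4879, -0.0387, 0.1806]
eef_rot: [1.0, -0.0, 0.001, 0.0]
ft_force: [0.3, 0.5, 0.1]
finger_gap: 1.0
t 2.65 tcp [ 0.488  -0.0387  0.1807] yaw y-axis -90.0 z [ 0.002 -0.    -1.   ] F [ 0.2 -0.3 -0.2] gap 1.002
[283.59972656 221.82980587]
```

View pics/w1.png

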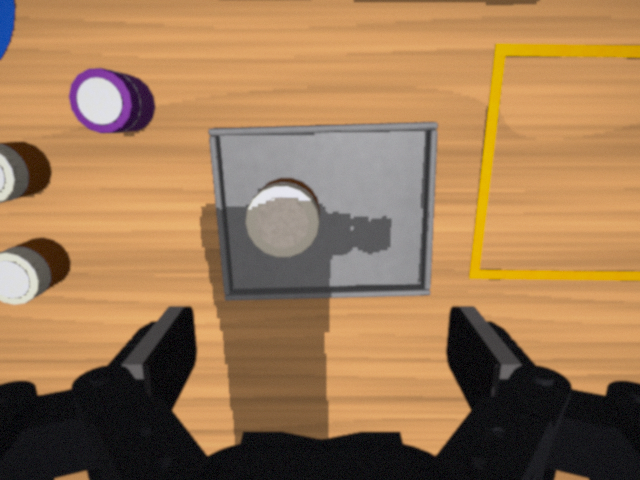

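Wrist view: the old wide jar is at (283,219), within about 1 mm of my estimate. There is little room to the left wall, so I'll turn the jaw to grip along world x.

```bash
python3 -m inch '[{"jaw":-0.5,"dx":0,"dy":0,"dz":0,"ax":0,"ay":0,"az":-1},{"jaw":-0.5,"dx":0,"dy":0,"dz":0,"ax":0,"ay":0,"az":-1},{"jaw":-0.5,"dx":0,"dy":0,"dz":0,"ax":0,"ay":0,"az":-1},{"jaw":-0.5,"dx":0,"dy":0,"dz":0,"ax":0,"ay":0,"az":-1},{"jaw":-0.5,"dx":0,"dy":0,"dz":0,"ax":0,"ay":0,"az":-1},{"jaw":-0.5,"dx":0,"dy":0,"dz":0,"ax":0,"ay":0,"az":-1},{"jaw":-0.5,"dx":0,"dy":0,"dz":0,"ax":0,"ay":0,"az":-1},{"jaw":-0.5,"dx":0,"dy":0,"dz":0,"ax":0,"ay":0,"az":-1}]'; python3 -m inch '[{"jaw":-0.5,"dx":0,"dy":0,"dz":0,"ax":0,"ay":0,"az":-1},{"jaw":-0.5,"dx":0,"dy":0,"dz":0,"ax":0,"ay":0,"az":-1},{"jaw":-0.5,"dx":0,"dy":0,"dz":0,"ax":0,"ay":0,"az":-1},{"jaw":-0.5,"dx":0,"dy":0,"dz":0,"ax":0,"ay":0,"az":-0.25},{"jaw":-0.5,"dx":0.66,"dy":0.05,"dz":0,"ax":0,"ay":0,"az":0},{"jaw":-0.5,"dx":0,"dy":0,"dz":1,"ax":0,"ay":0,"az":0},{"jaw":-0.5,"dx":0,"dy":0,"dz":1,"ax":0,"ay":0,"az":0},{"jaw":-0.5,"dx":0,"dy":0,"dz":0,"ax":0,"ay":0,"az":0}]'; python3 -c "
from h import *
st();print(robot.get_state()['q'])"
```

```text
clock: 3.45
tcp_pos: [0.4877, -0.0389, 0.1805]
eef_rot: [0.847, 0.532, 0.001, 0.001]
ft_force: [-1.0, 0.2, 0.3]
finger_gap: 0.753
clock: 4.25
tcp_pos: [0.4862, -0.0126, 0.0966]
eef_rot: [0.707, 0.707, -0.002, -0.002]
ft_force: [-1.5, 0.9, 0.2]
finger_gap: 0.75
t 4.25 tcp [ 0.4862 -0.0126  0.0966] yaw y-axis 0.0 z [-0.007 -0.    -1.   ] F [-1.5  0.9  0.2] gap 0.75
[ 0.35410105  0.53117845 -0.52368493  2.03126128  0.40948601  0.68848488
 -0.43294562]
```

```bash
python3 -m inch '[{"jaw":-0.5,"dx":0,"dy":0.1,"dz":0.6,"ax":0,"ay":0,"az":0},{"jaw":-0.5,"dx":0,"dy":0,"dz":0.6,"ax":0,"ay":0,"az":0},{"jaw":-0.5,"dx":0,"dy":0,"dz":0.5,"ax":0,"ay":0,"az":0},{"jaw":-0.5,"dx":0,"dy":0,"dz":0.3,"ax":0,"ay":0,"az":0},{"jaw":-0.5,"dx":0,"dy":0,"dz":0,"ax":0,"ay":0,"az":0},{"jaw":-0.5,"dx":0,"dy":0,"dz":0,"ax":0,"ay":0,"az":0},{"jaw":-0.5,"dx":0,"dy":0,"dz":0,"ax":0,"ay":0,"az":0},{"jaw":-0.5,"dx":0,"dy":0,"dz":0,"ax":0,"ay":0,"az":0}]'; python3 -c "
from h import *
c=camera_info('wrist');im=get_image('wrist');save(im,'w2.png')"
```

```text
clock: 5.05
tcp_pos: [0.4937, -0.0122, 0.0203]
eef_rot: [0.707, 0.707, 0.001, 0.001]
ft_force: [0.4, -0.0, -0.1]
finger_gap: 0.752
```

View pics/w2.png

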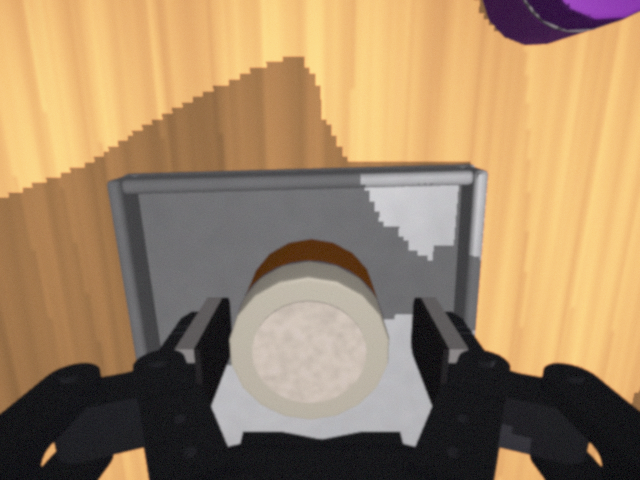

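The jar sits between the fingers, slightly off to the left. I'll centre, close and lift.

```bash
python3 -m inch '[{"jaw":-0.5,"dx":0,"dy":-0.09,"dz":0.1,"ax":0,"ay":0,"az":0},{"jaw":1,"dx":0,"dy":0,"dz":0,"ax":0,"ay":0,"az":0},{"jaw":1,"dx":0,"dy":0,"dz":0,"ax":0,"ay":0,"az":0},{"jaw":1,"dx":0,"dy":0,"dz":0,"ax":0,"ay":0,"az":0},{"jaw":1,"dx":0,"dy":0,"dz":0,"ax":0,"ay":0,"az":0},{"jaw":1,"dx":0,"dy":0,"dz":0,"ax":0,"ay":0,"az":0},{"jaw":1,"dx":0,"dy":0,"dz":0,"ax":0,"ay":0,"az":0},{"jaw":1,"dx":0,"dy":0,"dz":0,"ax":0,"ay":0,"az":0}]' 35; python3 -m inch '[{"jaw":1,"dx":0,"dy":0,"dz":-0.3,"ax":0,"ay":0,"az":0},{"jaw":1,"dx":0,"dy":0,"dz":-0.7,"ax":0,"ay":0,"az":0},{"jaw":1,"dx":0,"dy":0,"dz":-0.8,"ax":0,"ay":0,"az":0},{"jaw":1,"dx":0,"dy":0,"dz":-0.5,"ax":0,"ay":0,"az":0},{"jaw":1,"dx":0,"dy":0,"dz":0,"ax":0,"ay":0,"az":0},{"jaw":1,"dx":0,"dy":0,"dz":0,"ax":0,"ay":0,"az":0},{"jaw":1,"dx":0,"dy":0,"dz":0,"ax":0,"ay":0,"az":0},{"jaw":1,"dx":0,"dy":0,"dz":0,"ax":0,"ay":0,"az":0}]';  python3 -c "
from h import *
im=get_image('wrist');save(im,'w3.png')"
```

```text
clock: 5.9
tcp_pos: [0.4897, -0.0121, 0.0152]
eef_rot: [0.707, 0.707, 0.0, 0.0]
ft_force: [-1.5, -0.6, -0.8]
finger_gap: 0.574
clock: 6.7
tcp_pos: [0.4886, -0.0121, 0.1063]
eef_rot: [0.707, 0.707, -0.001, -0.001]
ft_force: [-0.6, 0.9, -1.5]
finger_gap: 0.574
```

View pics/w3.png

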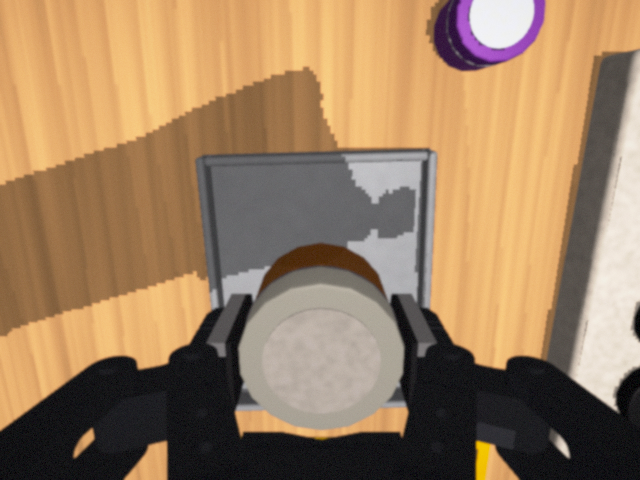

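```bash
python3 -m inch '[{"jaw":1,"dx":0.76,"dy":0.47,"dz":0,"ax":0,"ay":0,"az":0},{"jaw":1,"dx":0.76,"dy":0.47,"dz":0,"ax":0,"ay":0,"az":0},{"jaw":1,"dx":0.76,"dy":0.47,"dz":0,"ax":0,"ay":0,"az":0},{"jaw":1,"dx":0.76,"dy":0.47,"dz":0,"ax":0,"ay":0,"az":0},{"jaw":1,"dx":0.76,"dy":0.47,"dz":0,"ax":0,"ay":0,"az":0},{"jaw":1,"dx":0.76,"dy":0.47,"dz":0,"ax":0,"ay":0,"az":0},{"jaw":1,"dx":0.76,"dy":0.47,"dz":0,"ax":0,"ay":0,"az":0},{"jaw":1,"dx":0.76,"dy":0.47,"dz":0,"ax":0,"ay":0,"az":0}]'; python3 -m inch '[{"jaw":1,"dx":0,"dy":0,"dz":0,"ax":0,"ay":0,"az":0},{"jaw":1,"dx":0,"dy":0,"dz":0.5,"ax":0,"ay":0,"az":0},{"jaw":1,"dx":0,"dy":0,"dz":0.7,"ax":0,"ay":0,"az":0},{"jaw":1,"dx":0,"dy":0,"dz":0.5,"ax":0,"ay":0,"az":0},{"jaw":1,"dx":0,"dy":0,"dz":0.3,"ax":0,"ay":0,"az":0},{"jaw":1,"dx":0,"dy":0,"dz":0,"ax":0,"ay":0,"az":0},{"jaw":1,"dx":0,"dy":0,"dz":0,"ax":0,"ay":0,"az":0},{"jaw":1,"dx":0,"dy":0,"dz":0,"ax":0,"ay":0,"az":0}]'; python3 -c "
from h import *
st()"
```

```text
clock: 7.55
tcp_pos: [0.6399, 0.2322, 0.1061]
eef_rot: [0.707, 0.707, -0.001, -0.0]
ft_force: [0.2, 0.5, -1.7]
finger_gap: 0.572
clock: 8.35
tcp_pos: [0.6407, 0.2316, 0.0286]
eef_rot: [0.707, 0.707, 0.001, 0.0]
ft_force: [0.2, -0.3, -0.2]
finger_gap: 0.574
t 8.35 tcp [0.6407 0.2316 0.0286] yaw y-axis -0.0 z [ 0.002  0.001 -1.   ] F [ 0.2 -0.3 -0.2] gap 0.574
```

```bash
python3 -m inch '[{"jaw":1,"dx":0,"dy":0,"dz":0.2,"ax":0,"ay":0,"az":0},{"jaw":1,"dx":0,"dy":0,"dz":0.15,"ax":0,"ay":0,"az":0},{"jaw":1,"dx":0,"dy":0,"dz":0.1,"ax":0,"ay":0,"az":0},{"jaw":1,"dx":0,"dy":0,"dz":0,"ax":0,"ay":0,"az":0},{"jaw":1,"dx":0,"dy":0,"dz":0,"ax":0,"ay":0,"az":0},{"jaw":-0.45,"dx":0,"dy":0,"dz":0,"ax":0,"ay":0,"az":0},{"jaw":-0.45,"dx":0,"dy":0,"dz":0,"ax":0,"ay":0,"az":0},{"jaw":-0.45,"dx":0,"dy":0,"dz":0,"ax":0,"ay":0,"az":0}]'; python3 -m inch '[{"jaw":-0.45,"dx":0,"dy":0,"dz":0,"ax":0,"ay":0,"az":0},{"jaw":-0.45,"dx":0,"dy":0,"dz":-0.4,"ax":0,"ay":0,"az":0},{"jaw":-0.45,"dx":0,"dy":0,"dz":-0.8,"ax":0,"ay":0,"az":0},{"jaw":-0.45,"dx":0,"dy":0,"dz":-0.8,"ax":0,"ay":0,"az":0},{"jaw":-0.45,"dx":0,"dy":0,"dz":-0.8,"ax":0,"ay":0,"az":0},{"jaw":-0.45,"dx":0,"dy":0,"dz":0,"ax":0,"ay":0,"az":0},{"jaw":-0.45,"dx":0,"dy":0,"dz":0,"ax":0,"ay":0,"az":0},{"jaw":-0.45,"dx":0,"dy":0,"dz":0,"ax":0,"ay":0,"az":0}]'; python3 -c "
from h import *
st()
im=get_image('wrist');save(im,'w4.png');im=get_image('top');save(im,'t4.png',2,(90,140,400,330));c=camera_info('top')
for r in caps(im,c,0.042):
  if 0.4<r[1][0]<0.7: print(*r)"
```

```text
clock: 9.15
tcp_pos: [0.6397, 0.2311, 0.009]
eef_rot: [0.707, 0.707, -0.0, -0.0]
ft_force: [-0.2, -0.0, -0.6]
finger_gap: 0.728
clock: 9.95
tcp_pos: [0.6392, 0.2307, 0.1207]
eef_rot: [0.707, 0.707, -0.001, -0.0]
ft_force: [0.4, 0.5, 0.1]
finger_gap: 0.721
t 9.95 tcp [0.6392 0.2307 0.1207] yaw y-axis 0.0 z [-0.001 -0.001 -1.   ] F [0.4 0.5 0.1] gap 0.721
[346.1 185.5] [ 0.6873 -0.1014  0.042 ] 27.5 [13 13]
[190.2 203.6] [0.6412 0.2273 0.042 ] 44.3 [21 22]
[512.6 231. ] [ 0.5996 -0.4509  0.042 ] 60.7 [21 69]
[248.5 239.5] [0.5683 0.1013 0.042 ] 29.2 [14 14]
[208.3 260.5] [0.522  0.1847 0.042 ] 33.6 [17 16]
[207.9 295.9] [0.4478 0.1831 0.042 ] 34.7 [16 18]
```

View pics/w4.png

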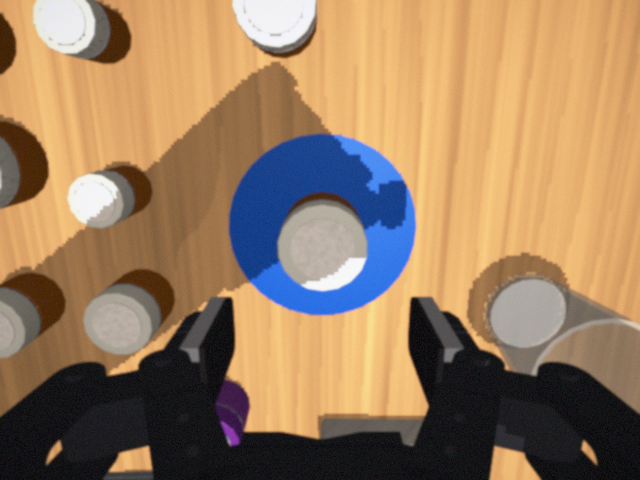

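View pics/t4.png

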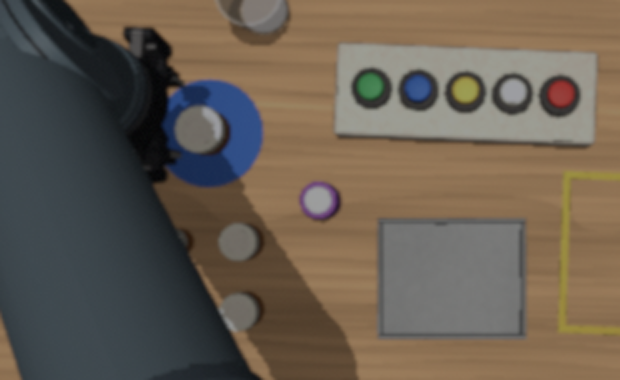

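The old jar stands near the middle of the mat. Next is medium jar A at wrist pixel (275,15).

```bash
python3 -m inch '[{"jaw":-0.45,"dx":0.76,"dy":-0.13,"dz":0,"ax":0,"ay":0,"az":0},{"jaw":-0.45,"dx":0.76,"dy":-0.13,"dz":0,"ax":0,"ay":0,"az":0},{"jaw":-0.45,"dx":0.76,"dy":-0.13,"dz":0,"ax":0,"ay":0,"az":0},{"jaw":-0.45,"dx":0.76,"dy":-0.14,"dz":0,"ax":0,"ay":0,"az":0},{"jaw":-0.45,"dx":0,"dy":0,"dz":0,"ax":0,"ay":0,"az":0},{"jaw":-0.45,"dx":0,"dy":0,"dz":0,"ax":0,"ay":0,"az":0},{"jaw":-0.45,"dx":0,"dy":0,"dz":0,"ax":0,"ay":0,"az":0},{"jaw":-0.45,"dx":0,"dy":0,"dz":0,"ax":0,"ay":0,"az":0}]'; python3 -c "
from h import *
st()
c=camera_info('wrist');im=get_image('wrist');save(im,'w5.png');print(proj(c,(.6176,.3523,.042)))
for uv in [(322,250)]: print(ray(c,uv,.042))"
```

```text
clock: 10.85
tcp_pos: [0.6193, 0.3508, 0.1208]
eef_rot: [0.708, 0.706, -0.001, 0.0]
ft_force: [0.5, 0.1, 0.5]
finger_gap: 0.724
t 10.85 tcp [0.6193 0.3508 0.1208] yaw y-axis -0.1 z [-0.    -0.001 -1.   ] F [0.5 0.1 0.5] gap 0.724
[318.11313144 247.91618888]
[0.61972838 0.35109756 0.042     ]
```

View pics/w5.png

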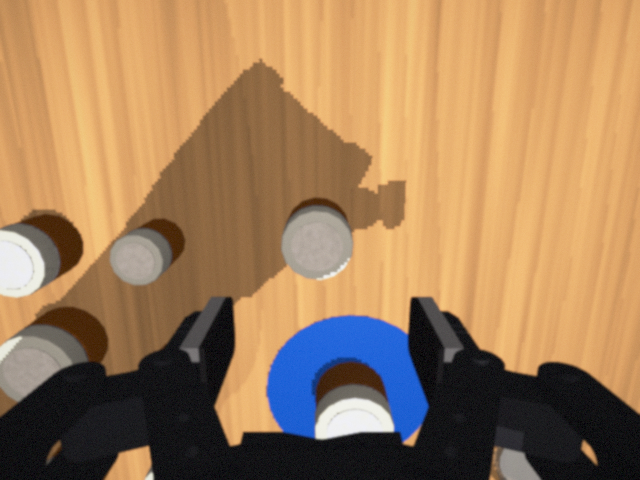

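```bash
python3 -m inch '[{"jaw":-0.45,"dx":0.06,"dy":-0.05,"dz":0.5,"ax":0,"ay":0,"az":0},{"jaw":-0.45,"dx":0,"dy":0,"dz":0.7,"ax":0,"ay":0,"az":0},{"jaw":-0.45,"dx":0,"dy":0,"dz":0.7,"ax":0,"ay":0,"az":0},{"jaw":-0.45,"dx":0,"dy":0,"dz":0.5,"ax":0,"ay":0,"az":0},{"jaw":-0.45,"dx":0,"dy":0,"dz":0.35,"ax":0,"ay":0,"az":0},{"jaw":-0.45,"dx":0,"dy":0,"dz":0,"ax":0,"ay":0,"az":0},{"jaw":-0.45,"dx":0,"dy":0,"dz":0,"ax":0,"ay":0,"az":0},{"jaw":-0.45,"dx":0,"dy":0,"dz":0,"ax":0,"ay":0,"az":0}]'; python3 -m inch '[{"jaw":1,"dx":0,"dy":0,"dz":0,"ax":0,"ay":0,"az":0},{"jaw":1,"dx":0,"dy":0,"dz":0,"ax":0,"ay":0,"az":0},{"jaw":1,"dx":0,"dy":0,"dz":0,"ax":0,"ay":0,"az":0},{"jaw":1,"dx":0,"dy":0,"dz":0,"ax":0,"ay":0,"az":0},{"jaw":1,"dx":0,"dy":0,"dz":0,"ax":0,"ay":0,"az":0},{"jaw":1,"dx":0,"dy":0,"dz":0,"ax":0,"ay":0,"az":0},{"jaw":1,"dx":0,"dy":0,"dz":0,"ax":0,"ay":0,"az":0},{"jaw":1,"dx":0,"dy":0,"dz":0,"ax":0,"ay":0,"az":0}]'
```

```text
clock: 11.7
tcp_pos: [0.6175, 0.3558, 0.0129]
eef_rot: [0.707, 0.707, 0.001, 0.0]
ft_force: [-0.4, -0.8, -0.1]
finger_gap: 0.722
clock: 12.5
tcp_pos: [0.6173, 0.3556, 0.0126]
eef_rot: [0.707, 0.707, 0.001, 0.0]
ft_force: [-0.6, -1.4, 5.8]
finger_gap: 0.452
```

```bash
python3 -m inch '[{"jaw":1,"dx":0,"dy":0,"dz":-0.3,"ax":0,"ay":0,"az":0},{"jaw":1,"dx":0,"dy":0,"dz":-0.8,"ax":0,"ay":0,"az":0},{"jaw":1,"dx":0,"dy":0,"dz":-0.9,"ax":0,"ay":0,"az":0},{"jaw":1,"dx":0,"dy":0,"dz":-0.7,"ax":0,"ay":0,"az":0},{"jaw":1,"dx":0,"dy":0,"dz":0,"ax":0,"ay":0,"az":0.7},{"jaw":1,"dx":0,"dy":0,"dz":0,"ax":0,"ay":0,"az":1},{"jaw":1,"dx":0,"dy":0,"dz":0,"ax":0,"ay":0,"az":1},{"jaw":1,"dx":0,"dy":0,"dz":0,"ax":0,"ay":0,"az":1}]'; python3 -m inch '[{"jaw":1,"dx":0,"dy":0,"dz":0,"ax":0,"ay":0,"az":1},{"jaw":1,"dx":0,"dy":0,"dz":0,"ax":0,"ay":0,"az":1},{"jaw":1,"dx":0,"dy":0,"dz":0,"ax":0,"ay":0,"az":1},{"jaw":1,"dx":0,"dy":0,"dz":0,"ax":0,"ay":0,"az":1},{"jaw":1,"dx":0,"dy":0,"dz":0,"ax":0,"ay":0,"az":1},{"jaw":1,"dx":0,"dy":0,"dz":0,"ax":0,"ay":0,"az":1},{"jaw":1,"dx":0,"dy":0,"dz":0,"ax":0,"ay":0,"az":1},{"jaw":1,"dx":0,"dy":0,"dz":0,"ax":0,"ay":0,"az":0.55}]';python3 -c "
from h import *
st()"
```

```text
clock: 13.3
tcp_pos: [0.6164, 0.355, 0.1199]
eef_rot: [0.866, 0.501, -0.0, -0.0]
ft_force: [-0.0, -0.3, -0.7]
finger_gap: 0.455
clock: 14.1
tcp_pos: [0.6162, 0.3553, 0.1198]
eef_rot: [1.0, -0.002, -0.0, -0.0]
ft_force: [0.2, 0.3, -0.7]
finger_gap: 0.456
t 14.1 tcp [0.6162 0.3553 0.1198] yaw y-axis -90.3 z [-0.  0. -1.] F [ 0.2  0.3 -0.7] gap 0.456
```

```bash
python3 -m inch '[{"jaw":1,"dx":-0.2,"dy":0.7,"dz":0,"ax":0,"ay":0,"az":0},{"jaw":1,"dx":-0.2,"dy":0.9,"dz":0,"ax":0,"ay":0,"az":0},{"jaw":1,"dx":-0.2,"dy":0.9,"dz":0,"ax":0,"ay":0,"az":0},{"jaw":1,"dx":-0.2,"dy":0.9,"dz":0,"ax":0,"ay":0,"az":0},{"jaw":1,"dx":-0.2,"dy":0.9,"dz":0,"ax":0,"ay":0,"az":0},{"jaw":1,"dx":-0.2,"dy":0.9,"dz":0,"ax":0,"ay":0,"az":0},{"jaw":1,"dx":-0.2,"dy":0.9,"dz":0,"ax":0,"ay":0,"az":0},{"jaw":1,"dx":-0.2,"dy":0.9,"dz":0,"ax":0,"ay":0,"az":0}]'; python3 -m inch '[{"jaw":1,"dx":-0.2,"dy":0.9,"dz":0,"ax":0,"ay":0,"az":0},{"jaw":1,"dx":-0.2,"dy":0.9,"dz":0,"ax":0,"ay":0,"az":0},{"jaw":1,"dx":-0.2,"dy":0.9,"dz":0,"ax":0,"ay":0,"az":0},{"jaw":1,"dx":-0.25,"dy":0.9,"dz":0,"ax":0,"ay":0,"az":0},{"jaw":1,"dx":0,"dy":0.1,"dz":0,"ax":0,"ay":0,"az":0},{"jaw":1,"dx":0,"dy":0,"dz":0.5,"ax":0,"ay":0,"az":0},{"jaw":1,"dx":0,"dy":0,"dz":0.5,"ax":0,"ay":0,"az":0},{"jaw":1,"dx":0,"dy":0,"dz":0,"ax":0,"ay":0,"az":0}]';python3 -c "
from h import *
st();im=get_image('wrist');save(im,'w6.png')"
```

```text
clock: 14.9
tcp_pos: [0.552, 0.0739, 0.1199]
eef_rot: [1.0, 0.0, 0.0, -0.0]
ft_force: [0.1, 0.1, -0.2]
finger_gap: 0.46
clock: 15.7
tcp_pos: [0.5169, -0.0721, 0.0778]
eef_rot: [1.0, 0.0, -0.002, -0.0]
ft_force: [-1.2, -0.1, -0.4]
finger_gap: 0.457
t 15.7 tcp [ 0.5169 -0.0721  0.0778] yaw y-axis -90.0 z [-0.004  0.001 -1.   ] F [-1.2 -0.1 -0.4] gap 0.457
```

View pics/w6.png

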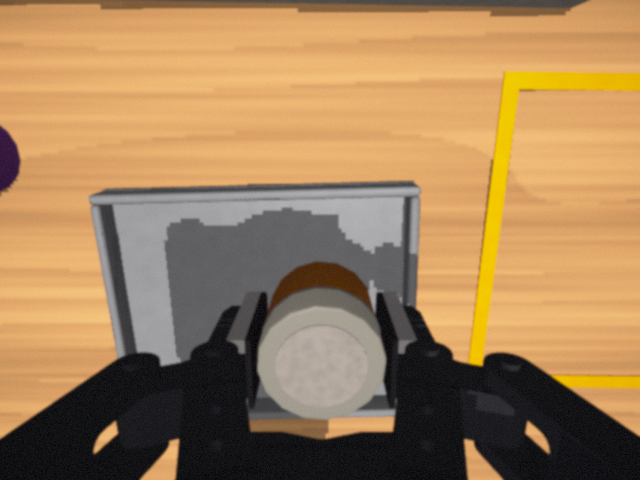

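```bash
python3 -m inch '[{"jaw":1,"dx":0,"dy":0,"dz":0.4,"ax":0,"ay":0,"az":0},{"jaw":1,"dx":0,"dy":0,"dz":0.4,"ax":0,"ay":0,"az":0},{"jaw":1,"dx":0,"dy":0,"dz":0.25,"ax":0,"ay":0,"az":0},{"jaw":1,"dx":0,"dy":0,"dz":0.15,"ax":0,"ay":0,"az":0},{"jaw":1,"dx":0,"dy":0,"dz":0.1,"ax":0,"ay":0,"az":0},{"jaw":1,"dx":0,"dy":0,"dz":0,"ax":0,"ay":0,"az":0},{"jaw":1,"dx":0,"dy":0,"dz":0,"ax":0,"ay":0,"az":0},{"jaw":1,"dx":0,"dy":0,"dz":0,"ax":0,"ay":0,"az":0}]'; python3 -c "
from h import *
st();im=get_image('wrist');save(im,'w7.png')"
```

```text
clock: 16.55
tcp_pos: [0.519, -0.073, 0.0278]
eef_rot: [1.0, -0.0, 0.0, 0.0]
ft_force: [0.7, -0.4, -0.7]
finger_gap: 0.458
t 16.55 tcp [ 0.519  -0.073   0.0278] yaw y-axis -90.0 z [ 0.001 -0.    -1.   ] F [ 0.7 -0.4 -0.7] gap 0.458
```

View pics/w7.png

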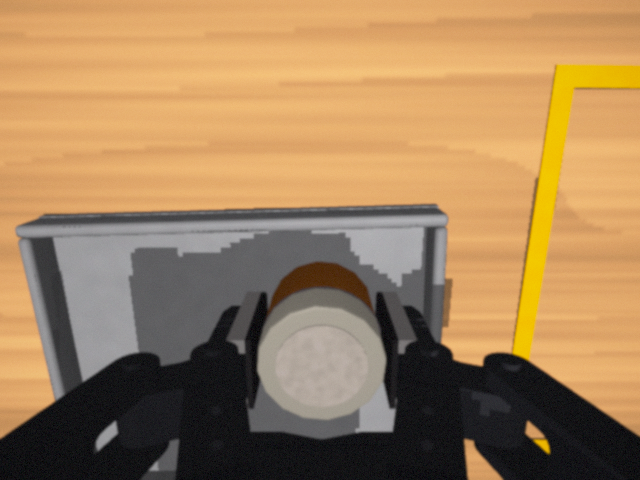

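```bash
python3 -m inch '[{"jaw":1,"dx":0,"dy":0,"dz":0.12,"ax":0,"ay":0,"az":0},{"jaw":1,"dx":0,"dy":0,"dz":0.12,"ax":0,"ay":0,"az":0},{"jaw":1,"dx":0,"dy":0,"dz":0,"ax":0,"ay":0,"az":0},{"jaw":1,"dx":0,"dy":0,"dz":0,"ax":0,"ay":0,"az":0},{"jaw":-0.15,"dx":0,"dy":0,"dz":0,"ax":0,"ay":0,"az":0},{"jaw":-0.15,"dx":0,"dy":0,"dz":0,"ax":0,"ay":0,"az":0},{"jaw":-0.15,"dx":0,"dy":0,"dz":0,"ax":0,"ay":0,"az":0},{"jaw":-0.15,"dx":0,"dy":0,"dz":0,"ax":0,"ay":0,"az":0}]'; python3 -m inch '[{"jaw":-0.15,"dx":0,"dy":0,"dz":-0.3,"ax":0,"ay":0,"az":0},{"jaw":-0.15,"dx":0,"dy":0,"dz":-0.7,"ax":0,"ay":0,"az":0},{"jaw":-0.15,"dx":0,"dy":0,"dz":-0.9,"ax":0,"ay":0,"az":0},{"jaw":-0.15,"dx":0,"dy":0,"dz":-0.8,"ax":0,"ay":0,"az":0},{"jaw":-0.45,"dx":0,"dy":0,"dz":0,"ax":0,"ay":0,"az":0},{"jaw":-0.45,"dx":0,"dy":0,"dz":0,"ax":0,"ay":0,"az":0},{"jaw":-0.45,"dx":0,"dy":0,"dz":0,"ax":0,"ay":0,"az":0},{"jaw":-0.45,"dx":0,"dy":0,"dz":0,"ax":0,"ay":0,"az":0}]'; python3 -c "
from h import *
st();im=get_image('wrist');save(im,'w8.png');im=get_image('top');save(im,'t8.png',2,(90,140,400,330));c=camera_info('top')
for r in caps(im,c,0.042):
  if 0.4<r[1][0]<0.7: print(*r)"
```

```text
clock: 17.4
tcp_pos: [0.5186, -0.0729, 0.0177]
eef_rot: [1.0, -0.0, 0.0, -0.0]
ft_force: [-1.5, -0.1, 0.3]
finger_gap: 0.571
clock: 18.2
tcp_pos: [0.5177, -0.0728, 0.1248]
eef_rot: [1.0, 0.0, -0.001, -0.0]
ft_force: [0.4, -0.2, 0.7]
finger_gap: 0.726
t 18.2 tcp [ 0.5177 -0.0728  0.1248] yaw y-axis -90.0 z [-0.002  0.    -1.   ] F [ 0.4 -0.2  0.7] gap 0.726
[346.3 185.3] [ 0.6876 -0.1018  0.042 ] 26.3 [13 12]
[188.8 204. ] [0.6403 0.2302 0.042 ] 50.9 [23 23]
[512.9 230.4] [ 0.601  -0.4515  0.042 ] 57.7 [20 69]
[248.5 239.5] [0.5683 0.1013 0.042 ] 29.2 [14 14]
[208.1 260.5] [0.522  0.1851 0.042 ] 40.3 [19 18]
[133.  260.7] [0.5175 0.344  0.042 ] 31.0 [13 14]
[174.1 260.5] [0.5201 0.257  0.042 ] 30.8 [14 14]
[165.1 294.7] [0.4478 0.2733 0.042 ] 52.4 [23 24]
[132.6 294.3] [0.4469 0.3419 0.042 ] 42.1 [18 19]
[208.2 295.8] [0.448  0.1823 0.042 ] 40.7 [19 20]
```

View pics/w8.png

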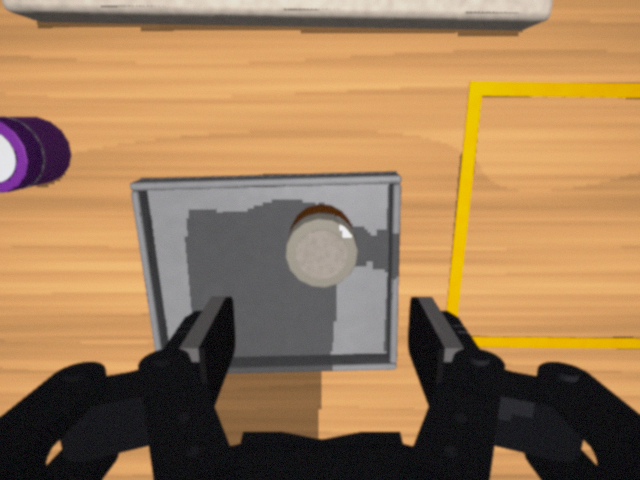

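View pics/t8.png

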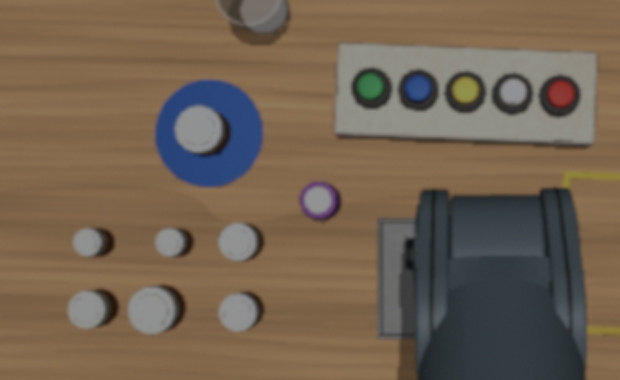

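```bash
python3 -m inch '[{"jaw":-0.45,"dx":0.1,"dy":-0.8,"dz":0,"ax":0,"ay":0,"az":0},{"jaw":-0.45,"dx":0,"dy":-0.95,"dz":0,"ax":0,"ay":0,"az":0},{"jaw":-0.45,"dx":0,"dy":-0.95,"dz":0,"ax":0,"ay":0,"az":0},{"jaw":-0.45,"dx":0,"dy":-0.95,"dz":0,"ax":0,"ay":0,"az":0},{"jaw":-0.45,"dx":0,"dy":-0.95,"dz":0,"ax":0,"ay":0,"az":0},{"jaw":-0.45,"dx":0,"dy":-0.95,"dz":0,"ax":0,"ay":0,"az":0},{"jaw":-0.45,"dx":0,"dy":-0.9,"dz":0,"ax":0,"ay":0,"az":0},{"jaw":-0.45,"dx":0,"dy":0,"dz":0,"ax":0,"ay":0,"az":0}]'; python3 -m inch '[{"jaw":-0.45,"dx":0,"dy":0,"dz":0.5,"ax":0,"ay":0,"az":0},{"jaw":-0.45,"dx":0,"dy":0,"dz":0.6,"ax":0,"ay":0,"az":0},{"jaw":-0.45,"dx":0,"dy":0,"dz":0.2,"ax":0,"ay":0,"az":0},{"jaw":-0.45,"dx":0,"dy":0,"dz":0,"ax":0,"ay":0,"az":0},{"jaw":-0.45,"dx":0,"dy":0,"dz":0,"ax":0,"ay":0,"az":0},{"jaw":-0.45,"dx":0,"dy":0,"dz":0,"ax":0,"ay":0,"az":0},{"jaw":-0.45,"dx":0,"dy":0,"dz":0,"ax":0,"ay":0,"az":0},{"jaw":-0.45,"dx":0,"dy":0,"dz":0,"ax":0,"ay":0,"az":0}]'; python3 -c "
from h import *
st();c=camera_info('wrist');im=get_image('wrist');save(im,'w9.png');print(proj(c,(.522,.1851,.042)))"
```

```text
clock: 19.1
tcp_pos: [0.5214, 0.192, 0.1254]
eef_rot: [1.0, 0.004, -0.0, -0.002]
ft_force: [-0.5, -0.4, -0.3]
finger_gap: 0.722
clock: 19.9
tcp_pos: [0.523, 0.1852, 0.0743]
eef_rot: [1.0, -0.0, 0.0, -0.0]
ft_force: [-0.5, -0.6, 0.2]
finger_gap: 0.727
t 19.9 tcp [0.523  0.1852 0.0743] yaw y-axis -90.0 z [ 0.001  0.    -1.   ] F [-0.5 -0.6  0.2] gap 0.727
[323.62688344 282.43058873]
```

View pics/w9.png

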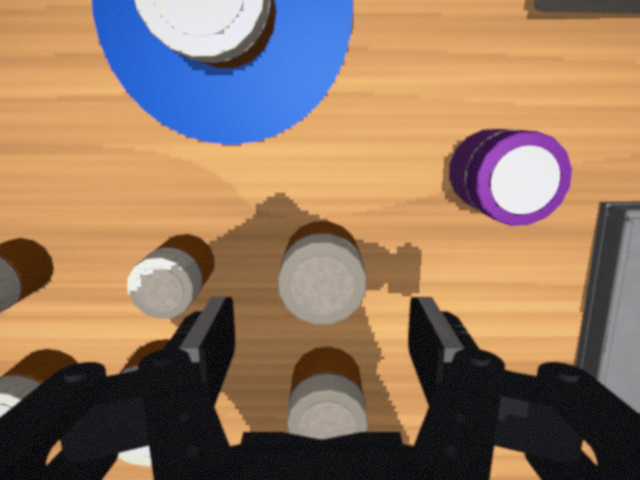

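Jar B is centred at (322,279), matching the prediction. I'll go down and grip it.

```bash
python3 -m inch '[{"jaw":-0.45,"dx":0,"dy":0,"dz":0.5,"ax":0,"ay":0,"az":0},{"jaw":-0.45,"dx":0,"dy":0,"dz":0.5,"ax":0,"ay":0,"az":0},{"jaw":-0.45,"dx":0,"dy":0,"dz":0.35,"ax":0,"ay":0,"az":0},{"jaw":-0.45,"dx":0,"dy":0,"dz":0.2,"ax":0,"ay":0,"az":0},{"jaw":-0.45,"dx":0,"dy":0,"dz":0,"ax":0,"ay":0,"az":0},{"jaw":-0.45,"dx":0,"dy":0,"dz":0,"ax":0,"ay":0,"az":0},{"jaw":-0.45,"dx":0,"dy":0,"dz":0,"ax":0,"ay":0,"az":0},{"jaw":-0.45,"dx":0,"dy":0,"dz":0,"ax":0,"ay":0,"az":0}]'; python3 -m inch '[{"jaw":1,"dx":0,"dy":0,"dz":0,"ax":0,"ay":0,"az":0},{"jaw":1,"dx":0,"dy":0,"dz":0,"ax":0,"ay":0,"az":0},{"jaw":1,"dx":0,"dy":0,"dz":0,"ax":0,"ay":0,"az":0},{"jaw":1,"dx":0,"dy":0,"dz":0,"ax":0,"ay":0,"az":0},{"jaw":1,"dx":0,"dy":0,"dz":0,"ax":0,"ay":0,"az":0},{"jaw":1,"dx":0,"dy":0,"dz":0,"ax":0,"ay":0,"az":0},{"jaw":1,"dx":0,"dy":0,"dz":0,"ax":0,"ay":0,"az":0},{"jaw":1,"dx":0,"dy":0,"dz":0,"ax":0,"ay":0,"az":0}]'; python3 -m inch '[{"jaw":1,"dx":0,"dy":0,"dz":-0.3,"ax":0,"ay":0,"az":0},{"jaw":1,"dx":0,"dy":0,"dz":-0.8,"ax":0,"ay":0,"az":0},{"jaw":1,"dx":0,"dy":0,"dz":-0.9,"ax":0,"ay":0,"az":0},{"jaw":1,"dx":0,"dy":0,"dz":-0.7,"ax":0,"ay":0,"az":0},{"jaw":1,"dx":0,"dy":0,"dz":0,"ax":0,"ay":0,"az":0},{"jaw":1,"dx":0,"dy":0,"dz":0,"ax":0,"ay":0,"az":0},{"jaw":1,"dx":0,"dy":0,"dz":0,"ax":0,"ay":0,"az":0},{"jaw":1,"dx":0,"dy":0,"dz":0,"ax":0,"ay":0,"az":0}]'
```

```text
clock: 20.75
tcp_pos: [0.5231, 0.1853, 0.0124]
eef_rot: [1.0, -0.0, 0.001, -0.0]
ft_force: [-0.6, -0.4, 0.5]
finger_gap: 0.729
clock: 21.55
tcp_pos: [0.5229, 0.1851, 0.0122]
eef_rot: [1.0, -0.0, 0.0, -0.0]
ft_force: [-1.4, -1.6, 5.7]
finger_gap: 0.456
clock: 22.35
tcp_pos: [0.5216, 0.1847, 0.1185]
eef_rot: [1.0, 0.0, -0.001, 0.0]
ft_force: [-0.0, 1.0, -0.7]
finger_gap: 0.455
```

```bash
python3 -m inch '[{"jaw":1,"dx":-0.09,"dy":0.75,"dz":0,"ax":0,"ay":0,"az":0},{"jaw":1,"dx":0,"dy":0.9,"dz":0,"ax":0,"ay":0,"az":0},{"jaw":1,"dx":0,"dy":0.9,"dz":0,"ax":0,"ay":0,"az":0},{"jaw":1,"dx":0,"dy":0.9,"dz":0,"ax":0,"ay":0,"az":0},{"jaw":1,"dx":0,"dy":0.9,"dz":0,"ax":0,"ay":0,"az":0},{"jaw":1,"dx":0,"dy":0.5,"dz":0,"ax":0,"ay":0,"az":0},{"jaw":1,"dx":0,"dy":0,"dz":0.3,"ax":0,"ay":0,"az":0},{"jaw":1,"dx":0,"dy":0,"dz":0.5,"ax":0,"ay":0,"az":0}]';python3 -m inch '[{"jaw":1,"dx":0,"dy":0,"dz":0.6,"ax":0,"ay":0,"az":0},{"jaw":1,"dx":0,"dy":0,"dz":0.5,"ax":0,"ay":0,"az":0},{"jaw":1,"dx":0,"dy":0,"dz":0.3,"ax":0,"ay":0,"az":0},{"jaw":1,"dx":0,"dy":0,"dz":0,"ax":0,"ay":0,"az":0},{"jaw":1,"dx":0,"dy":0,"dz":0,"ax":0,"ay":0,"az":0},{"jaw":1,"dx":0,"dy":0,"dz":0,"ax":0,"ay":0,"az":0},{"jaw":1,"dx":0,"dy":0,"dz":0,"ax":0,"ay":0,"az":0},{"jaw":1,"dx":0,"dy":0,"dz":0,"ax":0,"ay":0,"az":0}]'; python3 -c "
from h import *
st();c=camera_info('wrist');im=get_image('wrist');save(im,'w10.png')"
```

```text
clock: 23.15
tcp_pos: [0.5195, -0.009, 0.0872]
eef_rot: [1.0, -0.001, 0.001, -0.0]
ft_force: [-0.0, 0.7, -0.9]
finger_gap: 0.46
clock: 23.95
tcp_pos: [0.5195, -0.0089, 0.0323]
eef_rot: [1.0, -0.0, 0.001, -0.0]
ft_force: [0.4, 0.8, -1.3]
finger_gap: 0.461
t 23.95 tcp [ 0.5195 -0.0089  0.0323] yaw y-axis -90.0 z [ 0.001  0.    -1.   ] F [ 0.4  0.8 -1.3] gap 0.461
```

View pics/w10.png

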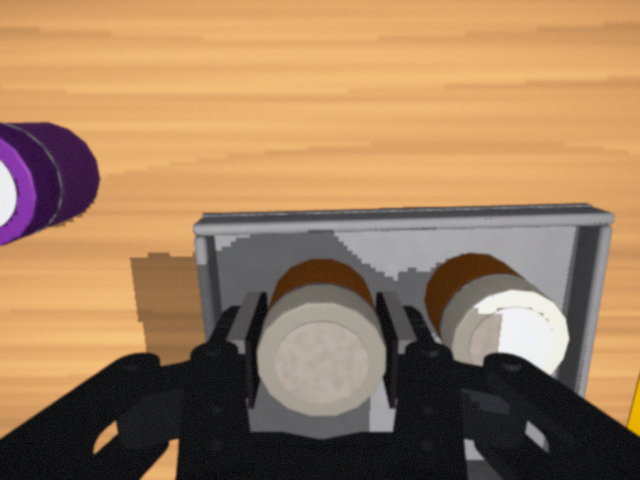

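```bash
python3 -c "
from h import *
c=camera_info('wrist')
for uv in [(195,228),(213,237),(575,228),(612,213),(598,320)]: print(uv,ray(c,uv,.02).round(4))"
```

```text
(195, 228) [0.5486 0.0398 0.02  ]
(213, 237) [0.545  0.0333 0.02  ]
(575, 228) [ 0.5485 -0.1041  0.02  ]
(612, 213) [ 0.5543 -0.117   0.02  ]
(598, 320) [ 0.5102 -0.1197  0.02  ]
```

```bash
python3 -m inch '[{"jaw":1,"dx":0,"dy":0.03,"dz":0.15,"ax":0,"ay":0,"az":0},{"jaw":1,"dx":0,"dy":0,"dz":0.13,"ax":0,"ay":0,"az":0},{"jaw":1,"dx":0,"dy":0,"dz":0.08,"ax":0,"ay":0,"az":0},{"jaw":1,"dx":0,"dy":0,"dz":0,"ax":0,"ay":0,"az":0},{"jaw":-0.05,"dx":0,"dy":0,"dz":0,"ax":0,"ay":0,"az":0},{"jaw":-0.05,"dx":0,"dy":0,"dz":0,"ax":0,"ay":0,"az":0},{"jaw":-0.05,"dx":0,"dy":0,"dz":0,"ax":0,"ay":0,"az":0},{"jaw":-0.05,"dx":0,"dy":0,"dz":0,"ax":0,"ay":0,"az":0}]'; python3 -m inch '[{"jaw":-0.05,"dx":0,"dy":0,"dz":-0.3,"ax":0,"ay":0,"az":0},{"jaw":-0.05,"dx":0,"dy":0,"dz":-0.7,"ax":0,"ay":0,"az":0},{"jaw":-0.05,"dx":0,"dy":0,"dz":-0.9,"ax":0,"ay":0,"az":0},{"jaw":-0.05,"dx":0,"dy":0,"dz":-0.8,"ax":0,"ay":0,"az":0},{"jaw":-0.45,"dx":-0.5,"dy":0,"dz":0,"ax":0,"ay":0,"az":0},{"jaw":-0.45,"dx":-0.9,"dy":0,"dz":0,"ax":0,"ay":0,"az":0},{"jaw":-0.45,"dx":-0.4,"dy":0,"dz":0,"ax":0,"ay":0,"az":0},{"jaw":-0.45,"dx":0,"dy":0,"dz":0,"ax":0,"ay":0,"az":0}]'; python3 -c "
from h import *
st();im=get_image('wrist');save(im,'w11.png');im=get_image('top');save(im,'t11.png',2,(90,140,400,330));c=camera_info('top')
for r in caps(im,c,0.042):
  if 0.4<r[1][0]<0.7: print(*r)"
```

```text
clock: 24.8
tcp_pos: [0.519, -0.0101, 0.0172]
eef_rot: [1.0, 0.0, -0.0, -0.0]
ft_force: [0.3, -0.3, 0.5]
finger_gap: 0.529
clock: 25.6
tcp_pos: [0.4446, -0.0104, 0.1259]
eef_rot: [1.0, 0.0, -0.001, 0.0]
ft_force: [0.4, -0.5, 0.8]
finger_gap: 0.726
t 25.6 tcp [ 0.4446 -0.0104  0.1259] yaw y-axis -90.0 z [-0.002 -0.001 -1.   ] F [ 0.4 -0.5  0.8] gap 0.726
[346.4 185.3] [ 0.6876 -0.102   0.042 ] 25.7 [12 12]
[188.7 204. ] [0.6403 0.2304 0.042 ] 50.7 [23 23]
[512.9 230.3] [ 0.6012 -0.4515  0.042 ] 57.1 [20 69]
[248.5 239.5] [0.5683 0.1013 0.042 ] 29.2 [14 14]
[133.  260.7] [0.5176 0.3441 0.042 ] 30.9 [13 14]
[174.  260.6] [0.5199 0.2572 0.042 ] 30.1 [13 14]
[300.7 264.8] [ 0.5179 -0.0101  0.042 ] 41.7 [20 20]
[331.2 266.7] [ 0.5156 -0.0741  0.042 ] 42.3 [20 21]
[165.  294.8] [0.4478 0.2734 0.042 ] 52.2 [23 24]
[132.6 294.3] [0.447 0.342 0.042] 42.0 [18 19]
[208.2 295.9] [0.4479 0.1823 0.042 ] 40.6 [19 19]
```

View pics/w11.png

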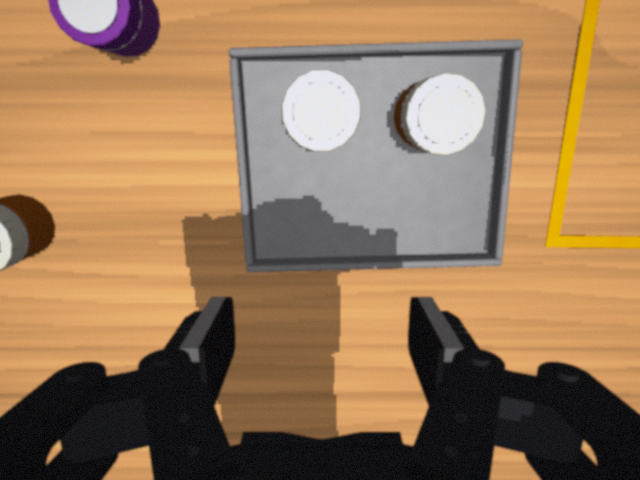

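Two jars stand in the tray at (321,110) and (445,115). Next is jar D.

```bash
python3 -m inch '[{"jaw":-0.45,"dx":0.08,"dy":-0.75,"dz":0,"ax":0,"ay":0,"az":0},{"jaw":-0.45,"dx":0,"dy":-0.9,"dz":0,"ax":0,"ay":0,"az":0},{"jaw":-0.45,"dx":0,"dy":-0.9,"dz":0,"ax":0,"ay":0,"az":0},{"jaw":-0.45,"dx":0,"dy":-0.9,"dz":0,"ax":0,"ay":0,"az":0},{"jaw":-0.45,"dx":0,"dy":-0.9,"dz":0,"ax":0,"ay":0,"az":0},{"jaw":-0.45,"dx":0,"dy":-0.47,"dz":0,"ax":0,"ay":0,"az":0},{"jaw":-0.45,"dx":0,"dy":0,"dz":0.5,"ax":0,"ay":0,"az":0},{"jaw":-0.45,"dx":0,"dy":0,"dz":0.7,"ax":0,"ay":0,"az":0}]'; python3 -m inch '[{"jaw":-0.45,"dx":0,"dy":0,"dz":0,"ax":0,"ay":0,"az":0},{"jaw":-0.45,"dx":0,"dy":0,"dz":0,"ax":0,"ay":0,"az":0},{"jaw":-0.45,"dx":0,"dy":0,"dz":0,"ax":0,"ay":0,"az":0},{"jaw":-0.45,"dx":0,"dy":0,"dz":0,"ax":0,"ay":0,"az":0},{"jaw":-0.45,"dx":0,"dy":0,"dz":0,"ax":0,"ay":0,"az":0},{"jaw":-0.45,"dx":0,"dy":0,"dz":0,"ax":0,"ay":0,"az":0},{"jaw":-0.45,"dx":0,"dy":0,"dz":0,"ax":0,"ay":0,"az":0},{"jaw":-0.45,"dx":0,"dy":0,"dz":0,"ax":0,"ay":0,"az":0}]'; python3 -c "
from h import *
st();c=camera_info('wrist');im=get_image('wrist');save(im,'w12.png');print(proj(c,(.4479,.1823,.042)))"
```

```text
clock: 26.5
tcp_pos: [0.4529, 0.1851, 0.0781]
eef_rot: [1.0, 0.001, 0.002, -0.001]
ft_force: [0.2, 0.0, -0.2]
finger_gap: 0.724
clock: 27.3
tcp_pos: [0.4502, 0.1827, 0.0774]
eef_rot: [1.0, 0.0, 0.0, -0.0]
ft_force: [0.4, 0.7, 0.4]
finger_gap: 0.723
t 27.3 tcp [0.4502 0.1827 0.0774] yaw y-axis -90.0 z [ 0.  0. -1.] F [0.4 0.7 0.4] gap 0.723
[324.20335382 282.54725868]
```

View pics/w12.png

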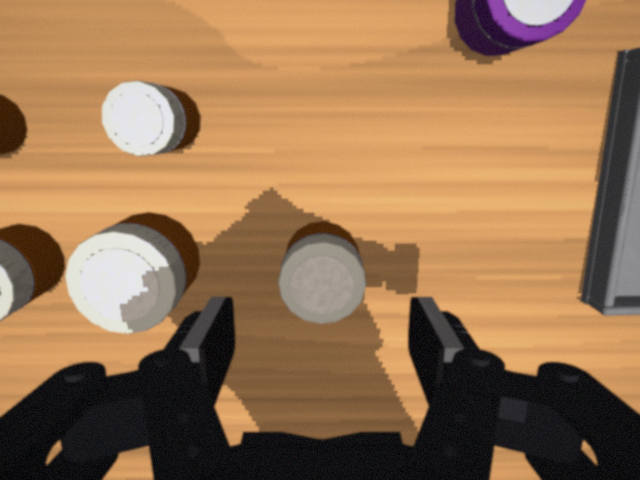

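Jar D is centred at (322,280), so I'll go down, grip and lift.

```bash
python3 -m inch '[{"jaw":-0.45,"dx":0,"dy":0,"dz":0.5,"ax":0,"ay":0,"az":0},{"jaw":-0.45,"dx":0,"dy":0,"dz":0.55,"ax":0,"ay":0,"az":0},{"jaw":-0.45,"dx":0,"dy":0,"dz":0.38,"ax":0,"ay":0,"az":0},{"jaw":-0.45,"dx":0,"dy":0,"dz":0.2,"ax":0,"ay":0,"az":0},{"jaw":-0.45,"dx":0,"dy":0,"dz":0,"ax":0,"ay":0,"az":0},{"jaw":-0.45,"dx":0,"dy":0,"dz":0,"ax":0,"ay":0,"az":0},{"jaw":-0.45,"dx":0,"dy":0,"dz":0,"ax":0,"ay":0,"az":0},{"jaw":-0.45,"dx":0,"dy":0,"dz":0,"ax":0,"ay":0,"az":0}]'; python3 -m inch '[{"jaw":1,"dx":0,"dy":0,"dz":0,"ax":0,"ay":0,"az":0},{"jaw":1,"dx":0,"dy":0,"dz":0,"ax":0,"ay":0,"az":0},{"jaw":1,"dx":0,"dy":0,"dz":0,"ax":0,"ay":0,"az":0},{"jaw":1,"dx":0,"dy":0,"dz":0,"ax":0,"ay":0,"az":0},{"jaw":1,"dx":0,"dy":0,"dz":0,"ax":0,"ay":0,"az":0},{"jaw":1,"dx":0,"dy":0,"dz":0,"ax":0,"ay":0,"az":0},{"jaw":1,"dx":0,"dy":0,"dz":0,"ax":0,"ay":0,"az":0},{"jaw":1,"dx":0,"dy":0,"dz":0,"ax":0,"ay":0,"az":0}]'; python3 -m inch '[{"jaw":1,"dx":0,"dy":0,"dz":-0.3,"ax":0,"ay":0,"az":0},{"jaw":1,"dx":0,"dy":0,"dz":-0.8,"ax":0,"ay":0,"az":0},{"jaw":1,"dx":0,"dy":0,"dz":-0.9,"ax":0,"ay":0,"az":0},{"jaw":1,"dx":0,"dy":0,"dz":-0.7,"ax":0,"ay":0,"az":0},{"jaw":1,"dx":0,"dy":0,"dz":0,"ax":0,"ay":0,"az":0},{"jaw":1,"dx":0,"dy":0,"dz":0,"ax":0,"ay":0,"az":0},{"jaw":1,"dx":0,"dy":0,"dz":0,"ax":0,"ay":0,"az":0},{"jaw":1,"dx":0,"dy":0,"dz":0,"ax":0,"ay":0,"az":0}]'
```

```text
clock: 28.15
tcp_pos: [0.4507, 0.1829, 0.0128]
eef_rot: [1.0, -0.0, 0.001, -0.0]
ft_force: [-0.2, -0.2, 1.1]
finger_gap: 0.72
clock: 28.95
tcp_pos: [0.4504, 0.1828, 0.0126]
eef_rot: [1.0, -0.0, 0.0, -0.0]
ft_force: [-1.8, -0.9, 5.0]
finger_gap: 0.457
clock: 29.75
tcp_pos: [0.4493, 0.1823, 0.119]
eef_rot: [1.0, 0.0, -0.001, 0.0]
ft_force: [0.1, -0.2, -1.1]
finger_gap: 0.458
```

```bash
python3 -m inch '[{"jaw":1,"dx":0.3,"dy":0.7,"dz":0,"ax":0,"ay":0,"az":0},{"jaw":1,"dx":0,"dy":0.95,"dz":0,"ax":0,"ay":0,"az":0},{"jaw":1,"dx":0,"dy":0.95,"dz":0,"ax":0,"ay":0,"az":0},{"jaw":1,"dx":0,"dy":0.95,"dz":0,"ax":0,"ay":0,"az":0},{"jaw":1,"dx":0,"dy":0.95,"dz":0,"ax":0,"ay":0,"az":0},{"jaw":1,"dx":0,"dy":0.95,"dz":0,"ax":0,"ay":0,"az":0},{"jaw":1,"dx":0,"dy":0.94,"dz":0,"ax":0,"ay":0,"az":0},{"jaw":1,"dx":0,"dy":0,"dz":0.4,"ax":0,"ay":0,"az":0}]';python3 -m inch '[{"jaw":1,"dx":0,"dy":0,"dz":0.6,"ax":0,"ay":0,"az":0},{"jaw":1,"dx":0,"dy":0,"dz":0.6,"ax":0,"ay":0,"az":0},{"jaw":1,"dx":0,"dy":0,"dz":0.4,"ax":0,"ay":0,"az":0},{"jaw":1,"dx":0,"dy":0,"dz":0.2,"ax":0,"ay":0,"az":0},{"jaw":1,"dx":0,"dy":0,"dz":0,"ax":0,"ay":0,"az":0},{"jaw":1,"dx":0,"dy":0,"dz":0,"ax":0,"ay":0,"az":0},{"jaw":1,"dx":0,"dy":0,"dz":0,"ax":0,"ay":0,"az":0},{"jaw":1,"dx":0,"dy":0,"dz":0,"ax":0,"ay":0,"az":0}]'; python3 -c "
from h import *
st();c=camera_info('wrist');im=get_image('wrist');save(im,'w13.png')"
```

```text
clock: 30.55
tcp_pos: [0.4626, -0.0792, 0.1044]
eef_rot: [1.0, -0.004, 0.001, 0.002]
ft_force: [0.1, 0.1, -0.8]
finger_gap: 0.459
clock: 31.35
tcp_pos: [0.4627, -0.073, 0.0328]
eef_rot: [1.0, -0.0, 0.001, 0.0]
ft_force: [0.3, 0.5, -0.7]
finger_gap: 0.456
t 31.35 tcp [ 0.4627 -0.073   0.0328] yaw y-axis -90.0 z [ 0.001 -0.    -1.   ] F [ 0.3  0.5 -0.7] gap 0.456
```

View pics/w13.png

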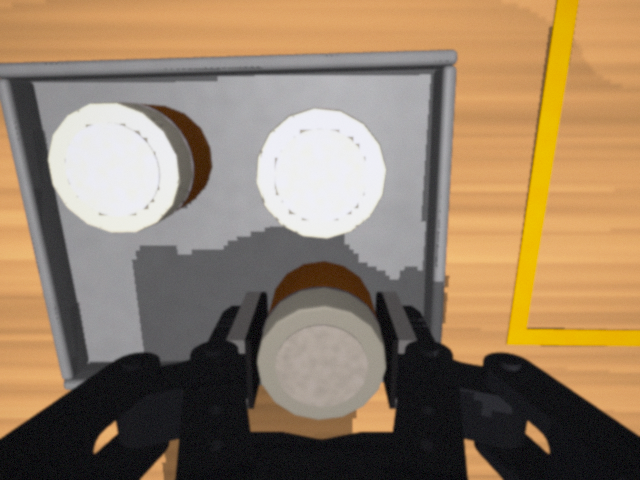

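```bash
python3 -m inch '[{"jaw":1,"dx":0,"dy":0,"dz":0.15,"ax":0,"ay":0,"az":0},{"jaw":1,"dx":0,"dy":0,"dz":0.13,"ax":0,"ay":0,"az":0},{"jaw":1,"dx":0,"dy":0,"dz":0.1,"ax":0,"ay":0,"az":0},{"jaw":1,"dx":0,"dy":0,"dz":0,"ax":0,"ay":0,"az":0},{"jaw":-0.05,"dx":0,"dy":0,"dz":0,"ax":0,"ay":0,"az":0},{"jaw":-0.05,"dx":0,"dy":0,"dz":0,"ax":0,"ay":0,"az":0},{"jaw":-0.05,"dx":0,"dy":0,"dz":0,"ax":0,"ay":0,"az":0},{"jaw":-0.05,"dx":0,"dy":0,"dz":0,"ax":0,"ay":0,"az":0}]'; python3 -m inch '[{"jaw":-0.05,"dx":0,"dy":0,"dz":-0.3,"ax":0,"ay":0,"az":0},{"jaw":-0.05,"dx":0,"dy":0,"dz":-0.7,"ax":0,"ay":0,"az":0},{"jaw":-0.05,"dx":0,"dy":0,"dz":-0.9,"ax":0,"ay":0,"az":0},{"jaw":-0.05,"dx":0,"dy":0,"dz":-0.8,"ax":0,"ay":0,"az":0},{"jaw":-0.45,"dx":0,"dy":-0.5,"dz":0,"ax":0,"ay":0,"az":0},{"jaw":-0.45,"dx":0,"dy":-0.9,"dz":0,"ax":0,"ay":0,"az":0},{"jaw":-0.45,"dx":0,"dy":-0.9,"dz":0,"ax":0,"ay":0,"az":0},{"jaw":-0.45,"dx":0,"dy":-0.9,"dz":0,"ax":0,"ay":0,"az":0}]'; python3 -c "
from h import *
st();im=get_image('top');save(im,'t14.png',2,(90,140,400,330));c=camera_info('top')
for r in caps(im,c,0.042):
  if 0.4<r[1][0]<0.7: print(*r)"
```

```text
clock: 32.2
tcp_pos: [0.4621, -0.0729, 0.0167]
eef_rot: [1.0, 0.0, -0.0, -0.0]
ft_force: [1.1, 0.3, 0.7]
finger_gap: 0.523
clock: 33.0
tcp_pos: [0.4622, 0.0562, 0.1259]
eef_rot: [1.0, -0.0, 0.001, 0.0]
ft_force: [1.2, -0.3, -0.0]
finger_gap: 0.723
t 33.0 tcp [0.4622 0.0562 0.1259] yaw y-axis -90.0 z [ 0.001 -0.    -1.   ] F [ 1.2 -0.3 -0. ] gap 0.723
[346.3 185.4] [ 0.6875 -0.1018  0.042 ] 26.4 [13 12]
[188.8 204. ] [0.6403 0.2302 0.042 ] 50.8 [23 23]
[512.9 230.3] [ 0.6012 -0.4516  0.042 ] 57.5 [20 69]
[248.5 239.5] [0.5683 0.1013 0.042 ] 29.2 [14 14]
[331.9 265.5] [ 0.5181 -0.0755  0.042 ] 46.4 [21 28]
[133.  260.7] [0.5176 0.3441 0.042 ] 30.9 [13 14]
[174.1 260.5] [0.52  0.257 0.042] 30.6 [14 14]
[300.8 264.8] [ 0.5179 -0.0101  0.042 ] 42.2 [20 20]
[165.1 294.8] [0.4478 0.2733 0.042 ] 52.3 [23 24]
[132.6 294.3] [0.4469 0.3419 0.042 ] 42.1 [18 19]
[330.5 294.4] [ 0.4576 -0.0739  0.042 ] 42.6 [20 20]
```

View pics/t14.png

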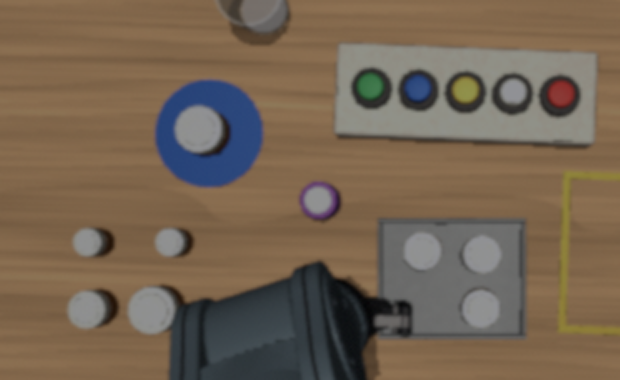

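```bash
python3 -m inch '[{"jaw":-0.45,"dx":-0.1,"dy":-0.9,"dz":0,"ax":0,"ay":0,"az":0},{"jaw":-0.45,"dx":-0.1,"dy":-0.95,"dz":0,"ax":0,"ay":0,"az":0},{"jaw":-0.45,"dx":-0.1,"dy":-0.95,"dz":0,"ax":0,"ay":0,"az":0},{"jaw":-0.1,"dx":-0.08,"dy":-0.95,"dz":0,"ax":0,"ay":0,"az":0},{"jaw":-0.45,"dx":0,"dy":-0.95,"dz":0,"ax":0,"ay":0,"az":0},{"jaw":-0.45,"dx":0,"dy":-0.95,"dz":0,"ax":0,"ay":0,"az":0},{"jaw":-0.45,"dx":0,"dy":-0.95,"dz":0,"ax":0,"ay":0,"az":0},{"jaw":-0.45,"dx":0,"dy":-0.54,"dz":0,"ax":0,"ay":0,"az":0}]'; python3 -m inch '[{"jaw":-0.45,"dx":0,"dy":0,"dz":0,"ax":0,"ay":0,"az":-1},{"jaw":-0.45,"dx":0,"dy":0,"dz":0,"ax":0,"ay":0,"az":-1},{"jaw":-0.45,"dx":0,"dy":0,"dz":0,"ax":0,"ay":0,"az":-1},{"jaw":-0.45,"dx":0,"dy":0,"dz":0,"ax":0,"ay":0,"az":-1},{"jaw":-0.45,"dx":0,"dy":0,"dz":0,"ax":0,"ay":0,"az":-1},{"jaw":-0.45,"dx":0,"dy":0,"dz":0,"ax":0,"ay":0,"az":-1},{"jaw":-0.45,"dx":0,"dy":0,"dz":0,"ax":0,"ay":0,"az":-1},{"jaw":-0.45,"dx":0,"dy":0,"dz":0,"ax":0,"ay":0,"az":-1}]';python3 -m inch '[{"jaw":-0.45,"dx":0,"dy":0,"dz":0.3,"ax":0,"ay":0,"az":-1},{"jaw":-0.45,"dx":0,"dy":0,"dz":0.3,"ax":0,"ay":0,"az":-1},{"jaw":-0.45,"dx":0,"dy":0,"dz":0.3,"ax":0,"ay":0,"az":-1},{"jaw":-0.45,"dx":0,"dy":0,"dz":0.2,"ax":0,"ay":0,"az":-1},{"jaw":-0.45,"dx":0,"dy":0,"dz":0,"ax":0,"ay":0,"az":-1},{"jaw":-0.45,"dx":0,"dy":0,"dz":0,"ax":0,"ay":0,"az":-1},{"jaw":-0.45,"dx":0,"dy":0,"dz":0,"ax":0,"ay":0,"az":0},{"jaw":-0.45,"dx":0,"dy":0,"dz":0,"ax":0,"ay":0,"az":0}]';  python3 -c "
from h import *
s,Rm=st();c=camera_info('wrist');im=get_image('wrist');save(im,'w15.png');print(proj(c,(.4469,.3419,.042)));d=np.array([.4469,.3419,.042])-s['tcp_pos'];print((Rm.T@d/.04).round(2))"
```

```text
clock: 33.85
tcp_pos: [0.4463, 0.3444, 0.126]
eef_rot: [1.0, 0.002, 0.0, -0.001]
ft_force: [0.6, -0.1, -0.4]
finger_gap: 0.724
clock: 34.65
tcp_pos: [0.4472, 0.3402, 0.1257]
eef_rot: [0.847, 0.532, 0.0, 0.0]
ft_force: [0.4, 0.5, -1.1]
finger_gap: 0.723
clock: 35.45
tcp_pos: [0.4473, 0.3404, 0.0813]
eef_rot: [0.561, 0.828, 0.0, 0.0]
ft_force: [-0.2, 0.1, -0.7]
finger_gap: 0.723
t 35.45 tcp [0.4473 0.3404 0.0813] yaw y-axis 21.8 z [ 0. -0. -1.] F [-0.2  0.1 -0.7] gap 0.723
[320.76820215 273.22275509]
[0.04 0.01 0.98]
```

View pics/w15.png

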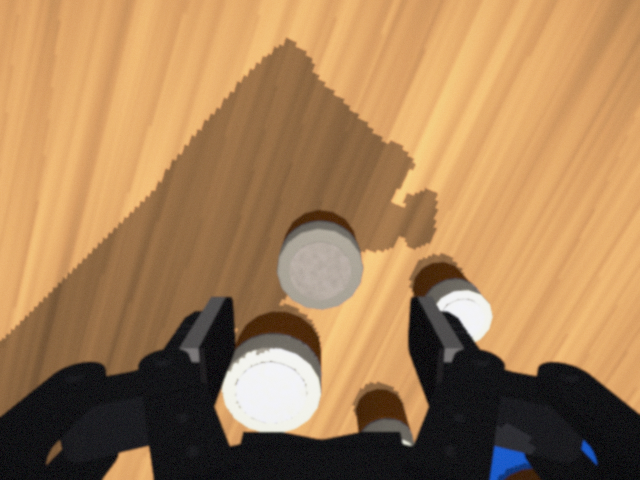

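Jar C is at (320,265). The wide neighbour at (272,385) and the narrow one at (460,315) stay clear of both fingers.

```bash
python3 -m inch '[{"jaw":-0.45,"dx":0.08,"dy":0,"dz":0.5,"ax":0,"ay":0,"az":0},{"jaw":-0.45,"dx":0,"dy":0,"dz":0.6,"ax":0,"ay":0,"az":0},{"jaw":-0.45,"dx":0,"dy":0,"dz":0.4,"ax":0,"ay":0,"az":0},{"jaw":-0.45,"dx":0,"dy":0,"dz":0.2,"ax":0,"ay":0,"az":0},{"jaw":-0.45,"dx":0,"dy":0,"dz":0,"ax":0,"ay":0,"az":0},{"jaw":-0.45,"dx":0,"dy":0,"dz":0,"ax":0,"ay":0,"az":0},{"jaw":-0.45,"dx":0,"dy":0,"dz":0,"ax":0,"ay":0,"az":0},{"jaw":-0.45,"dx":0,"dy":0,"dz":0,"ax":0,"ay":0,"az":0}]'; python3 -m inch '[{"jaw":1,"dx":0,"dy":0,"dz":0,"ax":0,"ay":0,"az":0},{"jaw":1,"dx":0,"dy":0,"dz":0,"ax":0,"ay":0,"az":0},{"jaw":1,"dx":0,"dy":0,"dz":0,"ax":0,"ay":0,"az":0},{"jaw":1,"dx":0,"dy":0,"dz":0,"ax":0,"ay":0,"az":0},{"jaw":1,"dx":0,"dy":0,"dz":0,"ax":0,"ay":0,"az":0},{"jaw":1,"dx":0,"dy":0,"dz":0,"ax":0,"ay":0,"az":0},{"jaw":1,"dx":0,"dy":0,"dz":0,"ax":0,"ay":0,"az":0},{"jaw":1,"dx":0,"dy":0,"dz":0,"ax":0,"ay":0,"az":0}]'; python3 -m inch '[{"jaw":1,"dx":0,"dy":0,"dz":-0.3,"ax":0,"ay":0,"az":0},{"jaw":1,"dx":0,"dy":0,"dz":-0.8,"ax":0,"ay":0,"az":0},{"jaw":1,"dx":0,"dy":0,"dz":-0.9,"ax":0,"ay":0,"az":0},{"jaw":1,"dx":0,"dy":0,"dz":-0.7,"ax":0,"ay":0,"az":0},{"jaw":1,"dx":0,"dy":0,"dz":0,"ax":0,"ay":0,"az":0.7},{"jaw":1,"dx":0,"dy":0,"dz":0,"ax":0,"ay":0,"az":1},{"jaw":1,"dx":0,"dy":0,"dz":0,"ax":0,"ay":0,"az":1},{"jaw":1,"dx":0,"dy":0,"dz":0,"ax":0,"ay":0,"az":1}]'; python3 -c "
from h import *
im=get_image('wrist');save(im,'w16.png')"
```

```text
clock: 36.3
tcp_pos: [0.4463, 0.344, 0.0137]
eef_rot: [0.559, 0.829, 0.001, 0.0]
ft_force: [-0.4, 0.5, 0.4]
finger_gap: 0.727
clock: 37.1
tcp_pos: [0.4461, 0.3438, 0.0134]
eef_rot: [0.559, 0.829, 0.0, 0.0]
ft_force: [-0.3, -1.2, 6.1]
finger_gap: 0.457
clock: 37.9
tcp_pos: [0.4456, 0.3435, 0.1214]
eef_rot: [0.754, 0.657, 0.0, -0.0]
ft_force: [0.2, -0.2, -2.2]
finger_gap: 0.455
```

View pics/w16.png

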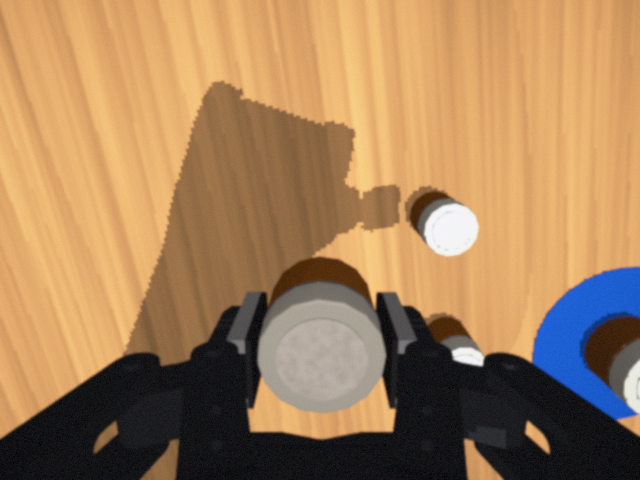

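```bash
python3 -m inch '[{"jaw":1,"dx":0,"dy":0,"dz":0,"ax":0,"ay":0,"az":1},{"jaw":1,"dx":0,"dy":0,"dz":0,"ax":0,"ay":0,"az":1},{"jaw":1,"dx":0,"dy":0,"dz":0,"ax":0,"ay":0,"az":1},{"jaw":1,"dx":0,"dy":0,"dz":0,"ax":0,"ay":0,"az":1},{"jaw":1,"dx":0,"dy":0,"dz":0,"ax":0,"ay":0,"az":1},{"jaw":1,"dx":0,"dy":0,"dz":0,"ax":0,"ay":0,"az":1},{"jaw":1,"dx":0,"dy":0,"dz":0,"ax":0,"ay":0,"az":1},{"jaw":1,"dx":0,"dy":0,"dz":0,"ax":0,"ay":0,"az":1}]'; python3 -m inch '[{"jaw":1,"dx":0,"dy":0,"dz":0,"ax":0,"ay":0,"az":1},{"jaw":1,"dx":0,"dy":0,"dz":0,"ax":0,"ay":0,"az":1},{"jaw":1,"dx":0,"dy":0,"dz":0,"ax":0,"ay":0,"az":0.27},{"jaw":1,"dx":0.1,"dy":0.7,"dz":0,"ax":0,"ay":0,"az":0},{"jaw":1,"dx":0.1,"dy":0.9,"dz":0,"ax":0,"ay":0,"az":0},{"jaw":1,"dx":0.1,"dy":0.9,"dz":0,"ax":0,"ay":0,"az":0},{"jaw":1,"dx":0.1,"dy":0.9,"dz":0,"ax":0,"ay":0,"az":0},{"jaw":1,"dx":0,"dy":0.9,"dz":0,"ax":0,"ay":0,"az":0}]'; python3 -m inch '[{"jaw":1,"dx":0,"dy":0.9,"dz":0,"ax":0,"ay":0,"az":0},{"jaw":1,"dx":0,"dy":0.9,"dz":0,"ax":0,"ay":0,"az":0},{"jaw":1,"dx":0,"dy":0.9,"dz":0,"ax":0,"ay":0,"az":0},{"jaw":1,"dx":0,"dy":0.9,"dz":0,"ax":0,"ay":0,"az":0},{"jaw":1,"dx":0,"dy":0.8,"dz":0,"ax":0,"ay":0,"az":0},{"jaw":1,"dx":0,"dy":0.15,"dz":0,"ax":0,"ay":0,"az":0},{"jaw":1,"dx":0,"dy":0,"dz":0,"ax":0,"ay":0,"az":0},{"jaw":1,"dx":0,"dy":0,"dz":0,"ax":0,"ay":0,"az":0}]';python3 -c "
from h import *
st()"
```

```text
clock: 38.75
tcp_pos: [0.4454, 0.3437, 0.1211]
eef_rot: [0.987, 0.159, -0.0, -0.0]
ft_force: [0.3, 1.0, -1.8]
finger_gap: 0.457
clock: 39.55
tcp_pos: [0.4626, 0.1705, 0.1212]
eef_rot: [1.0, 0.004, 0.0, -0.0]
ft_force: [-0.2, 0.1, -1.5]
finger_gap: 0.456
clock: 40.35
tcp_pos: [0.4634, -0.0089, 0.1211]
eef_rot: [1.0, 0.003, 0.0, -0.0]
ft_force: [0.9, -0.1, -2.3]
finger_gap: 0.454
t 40.35 tcp [ 0.4634 -0.0089  0.1211] yaw y-axis -89.6 z [ 0.     0.001 -1.   ] F [ 0.9 -0.1 -2.3] gap 0.454
```

```bash
python3 -m inch '[{"jaw":1,"dx":-0.1,"dy":0.04,"dz":0.5,"ax":0,"ay":0,"az":0},{"jaw":1,"dx":0,"dy":0,"dz":0.7,"ax":0,"ay":0,"az":0},{"jaw":1,"dx":0,"dy":0,"dz":0.6,"ax":0,"ay":0,"az":0},{"jaw":1,"dx":0,"dy":0,"dz":0.4,"ax":0,"ay":0,"az":0},{"jaw":1,"dx":0,"dy":0,"dz":0,"ax":0,"ay":0,"az":0},{"jaw":1,"dx":0,"dy":0,"dz":0,"ax":0,"ay":0,"az":0},{"jaw":1,"dx":0,"dy":0,"dz":0,"ax":0,"ay":0,"az":0},{"jaw":1,"dx":0,"dy":0,"dz":0,"ax":0,"ay":0,"az":0}]';python3 -c "
from h import *
st();im=get_image('wrist');save(im,'w17.png')"
```

```text
clock: 41.15
tcp_pos: [0.4601, -0.0116, 0.0338]
eef_rot: [1.0, 0.002, 0.001, -0.0]
ft_force: [0.4, 0.2, -0.8]
finger_gap: 0.458
t 41.15 tcp [ 0.4601 -0.0116  0.0338] yaw y-axis -89.7 z [ 0.002  0.    -1.   ] F [ 0.4  0.2 -0.8] gap 0.458
```

View pics/w17.png

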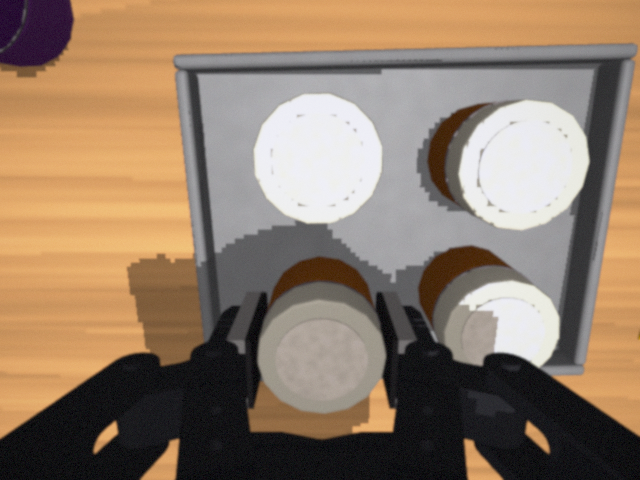

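```bash
python3 -m inch '[{"jaw":1,"dx":0,"dy":0,"dz":0.15,"ax":0,"ay":0,"az":0},{"jaw":1,"dx":0,"dy":0,"dz":0.13,"ax":0,"ay":0,"az":0},{"jaw":1,"dx":0,"dy":0,"dz":0.1,"ax":0,"ay":0,"az":0},{"jaw":1,"dx":0,"dy":0,"dz":0,"ax":0,"ay":0,"az":0},{"jaw":-0.05,"dx":0,"dy":0,"dz":0,"ax":0,"ay":0,"az":0},{"jaw":-0.05,"dx":0,"dy":0,"dz":0,"ax":0,"ay":0,"az":0},{"jaw":-0.05,"dx":0,"dy":0,"dz":0,"ax":0,"ay":0,"az":0},{"jaw":-0.05,"dx":0,"dy":0,"dz":0,"ax":0,"ay":0,"az":0}]'; python3 -m inch '[{"jaw":-0.05,"dx":0,"dy":0,"dz":-0.3,"ax":0,"ay":0,"az":0},{"jaw":-0.05,"dx":0,"dy":0,"dz":-0.7,"ax":0,"ay":0,"az":0},{"jaw":-0.05,"dx":0,"dy":0,"dz":-0.9,"ax":0,"ay":0,"az":0},{"jaw":-0.05,"dx":0,"dy":0,"dz":-0.8,"ax":0,"ay":0,"az":0},{"jaw":-0.45,"dx":0,"dy":-0.5,"dz":0,"ax":0,"ay":0,"az":0},{"jaw":-0.45,"dx":0,"dy":-0.9,"dz":0,"ax":0,"ay":0,"az":0},{"jaw":-0.45,"dx":0,"dy":-0.9,"dz":0,"ax":0,"ay":0,"az":0},{"jaw":-0.45,"dx":0,"dy":0,"dz":0,"ax":0,"ay":0,"az":0}]'; python3 -c "
from h import *
st();im=get_image('wrist');save(im,'w18.png');im=get_image('top');save(im,'t18.png',2,(90,140,400,330));c=camera_info('top')
b,w=tray(im,c);print(b,w.round(4),w.mean(0))
for r in caps(im,c,0.042):
  if 0.4<r[1][0]<0.7: print(*r)"
```

```text
clock: 42.0
tcp_pos: [0.4592, -0.0119, 0.0175]
eef_rot: [1.0, 0.002, -0.0, 0.0]
ft_force: [0.7, -0.2, 0.4]
finger_gap: 0.527
clock: 42.8
tcp_pos: [0.459, 0.0856, 0.1269]
eef_rot: [1.0, 0.006, 0.001, -0.002]
ft_force: [-0.0, -0.1, -0.3]
finger_gap: 0.725
t 42.8 tcp [0.459  0.0856 0.1269] yaw y-axis -89.3 z [ 0.002  0.003 -1.   ] F [-0.  -0.1 -0.3] gap 0.725
[[270. 249.]
 [352. 249.]
 [352. 309.]
 [270. 309.]] [[ 0.5497  0.0579  0.02  ]
 [ 0.5541 -0.1182  0.02  ]
 [ 0.4261 -0.121   0.02  ]
 [ 0.4214  0.0542  0.02  ]] [ 0.48778889 -0.03177576  0.02      ]
[346.3 185.4] [ 0.6874 -0.1017  0.042 ] 26.5 [13 12]
[188.8 204. ] [0.6403 0.2302 0.042 ] 50.9 [23 23]
[512.9 230.5] [ 0.6007 -0.4515  0.042 ] 57.8 [20 69]
[248.5 239.5] [0.5683 0.1013 0.042 ] 29.2 [14 14]
[330.6 267.9] [ 0.5131 -0.0729  0.042 ] 58.9 [38 39]
[133.  260.7] [0.5175 0.344  0.042 ] 31.0 [13 14]
[174.1 260.5] [0.5202 0.257  0.042 ] 30.8 [14 14]
[300.8 264.8] [ 0.518  -0.0102  0.042 ] 42.5 [20 20]
[164.  289.9] [0.4579 0.276  0.042 ] 37.4 [23 16]
[300.9 294.2] [ 0.4566 -0.0121  0.042 ] 42.3 [21 20]
[330.7 294.6] [ 0.4573 -0.0745  0.042 ] 43.6 [21 20]
```

View pics/t18.png

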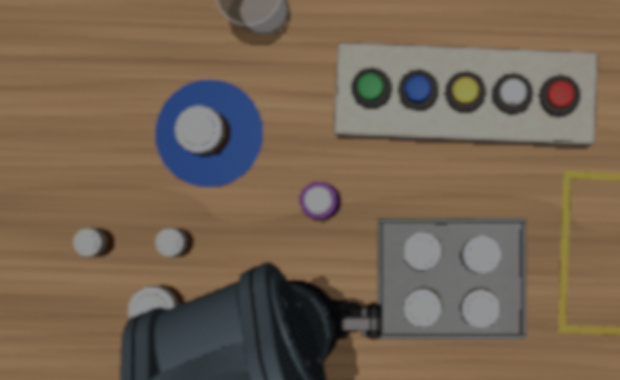

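View pics/w18.png

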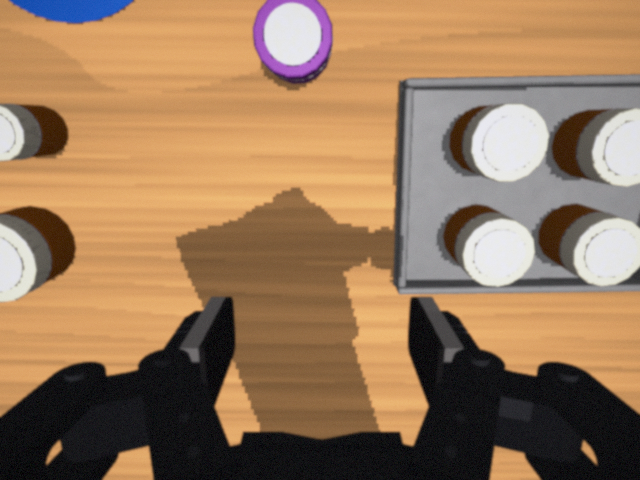

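All four medium jars stand in the tray. I'll turn the jaw along x so that both fingertips push on the tray's left wall.

```bash
python3 -m inch '[{"jaw":-0.4,"dx":0,"dy":0,"dz":0,"ax":0,"ay":0,"az":-1},{"jaw":-0.4,"dx":0,"dy":0,"dz":0,"ax":0,"ay":0,"az":-1},{"jaw":-0.4,"dx":0,"dy":0,"dz":0,"ax":0,"ay":0,"az":-1},{"jaw":-0.4,"dx":0,"dy":0,"dz":0,"ax":0,"ay":0,"az":-1},{"jaw":-0.4,"dx":0,"dy":0,"dz":0,"ax":0,"ay":0,"az":-1},{"jaw":-0.4,"dx":0,"dy":0,"dz":0,"ax":0,"ay":0,"az":-1},{"jaw":-0.4,"dx":0,"dy":0,"dz":0,"ax":0,"ay":0,"az":-1},{"jaw":-0.4,"dx":0,"dy":0,"dz":0,"ax":0,"ay":0,"az":-1}]'; python3 -m inch '[{"jaw":-0.4,"dx":0,"dy":0,"dz":0,"ax":0,"ay":0,"az":-1},{"jaw":-0.4,"dx":0,"dy":0,"dz":0,"ax":0,"ay":0,"az":-1},{"jaw":-0.4,"dx":0,"dy":0,"dz":0,"ax":0,"ay":0,"az":-1},{"jaw":-0.4,"dx":0,"dy":0,"dz":0,"ax":0,"ay":0,"az":-0.16},{"jaw":-0.4,"dx":0,"dy":0.72,"dz":0,"ax":0,"ay":0,"az":0},{"jaw":-0.4,"dx":0,"dy":0,"dz":0,"ax":0,"ay":0,"az":0},{"jaw":-0.4,"dx":0,"dy":0,"dz":0,"ax":0,"ay":0,"az":0},{"jaw":-0.4,"dx":0,"dy":0,"dz":0,"ax":0,"ay":0,"az":0}]'; python3 -c "
from h import *
st();c=camera_info('wrist');im=get_image('wrist');save(im,'w19.png')"
```

```text
clock: 43.7
tcp_pos: [0.4588, 0.0782, 0.1259]
eef_rot: [0.846, 0.533, -0.0, 0.0]
ft_force: [0.4, -0.8, -0.3]
finger_gap: 0.699
clock: 44.5
tcp_pos: [0.4868, 0.0794, 0.1255]
eef_rot: [0.711, 0.704, -0.001, -0.0]
ft_force: [0.0, 0.1, -0.7]
finger_gap: 0.699
t 44.5 tcp [0.4868 0.0794 0.1255] yaw y-axis -0.6 z [-0.001 -0.001 -1.   ] F [ 0.   0.1 -0.7] gap 0.699
```

View pics/w19.png

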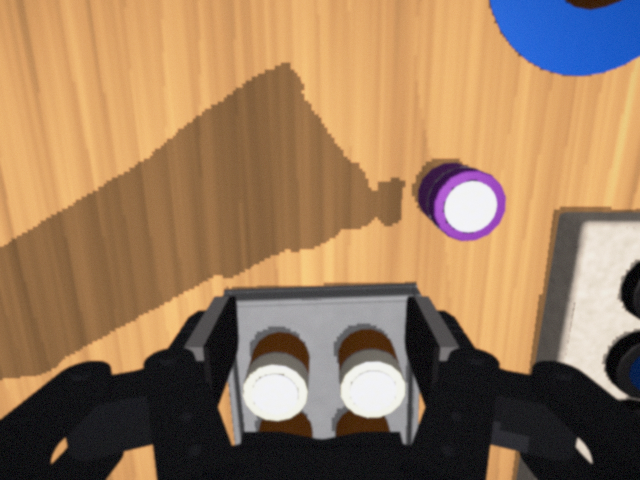

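```bash
python3 -c "
from h import *
c=camera_info('wrist')
for uv in [(228,290),(415,284)]: print(ray(c,uv,.02).round(4))"
```

```text
[0.4274 0.0455 0.02  ]
[0.5454 0.0484 0.02  ]
```

```bash
python3 -m inch '[{"jaw":-0.4,"dx":0,"dy":0,"dz":0.5,"ax":0,"ay":0,"az":0},{"jaw":-0.4,"dx":0,"dy":0,"dz":0.8,"ax":0,"ay":0,"az":0},{"jaw":-0.4,"dx":0,"dy":0,"dz":0.8,"ax":0,"ay":0,"az":0},{"jaw":-0.4,"dx":0,"dy":0,"dz":0.5,"ax":0,"ay":0,"az":0},{"jaw":-0.4,"dx":0,"dy":0,"dz":0.2,"ax":0,"ay":0,"az":0},{"jaw":-0.4,"dx":0,"dy":0,"dz":0,"ax":0,"ay":0,"az":0},{"jaw":-0.4,"dx":0,"dy":0,"dz":0,"ax":0,"ay":0,"az":0},{"jaw":-0.4,"dx":0,"dy":0,"dz":0,"ax":0,"ay":0,"az":0}]'; python3 -c "
from h import *
st();c=camera_info('wrist');im=get_image('wrist');save(im,'w20.png')"
```

```text
clock: 45.35
tcp_pos: [0.4885, 0.08, 0.0148]
eef_rot: [0.71, 0.704, 0.001, 0.001]
ft_force: [-0.4, -0.1, -0.2]
finger_gap: 0.698
t 45.35 tcp [0.4885 0.08   0.0148] yaw y-axis -0.5 z [ 0.002  0.    -1.   ] F [-0.4 -0.1 -0.2] gap 0.698
```

View pics/w20.png

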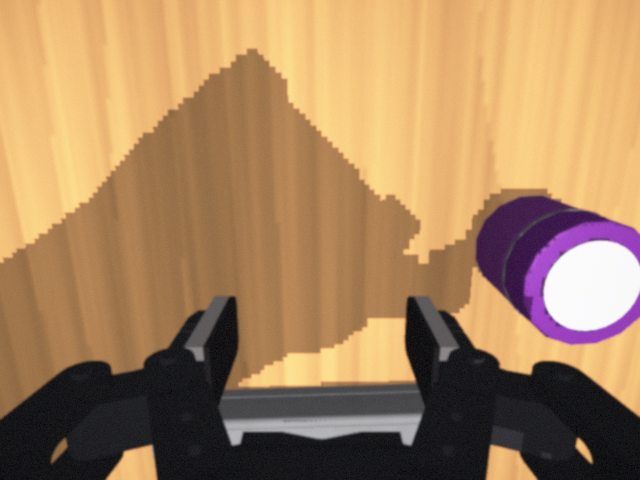

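```bash
python3 -m inch '[{"jaw":-0.4,"dx":0,"dy":0,"dz":0.17,"ax":0,"ay":0,"az":0},{"jaw":-0.4,"dx":-0.15,"dy":0,"dz":0,"ax":0,"ay":0,"az":0},{"jaw":-0.4,"dx":-0.25,"dy":0,"dz":0,"ax":0,"ay":0,"az":0},{"jaw":-0.4,"dx":-0.2,"dy":0,"dz":0,"ax":0,"ay":0,"az":0},{"jaw":-0.4,"dx":-0.15,"dy":0,"dz":0,"ax":0,"ay":0,"az":0},{"jaw":-0.4,"dx":-0.15,"dy":0,"dz":0,"ax":0,"ay":0,"az":0},{"jaw":-0.4,"dx":-0.2,"dy":0,"dz":0,"ax":0,"ay":0,"az":0},{"jaw":-0.4,"dx":-0.2,"dy":0,"dz":0,"ax":0,"ay":0,"az":0}]'; python3 -c "
from h import *
st();im=get_image('top');save(im,'t21.png',2,(200,150,500,340));im=get_image('wrist');save(im,'w21.png')"
```

```text
clock: 46.2
tcp_pos: [0.4873, 0.0281, 0.007]
eef_rot: [0.71, 0.704, 0.001, -0.0]
ft_force: [-0.2, 4.2, 0.2]
finger_gap: 0.7
t 46.2 tcp [0.4873 0.0281 0.007 ] yaw y-axis -0.4 z [ 0.     0.001 -1.   ] F [-0.2  4.2  0.2] gap 0.7
```

View pics/t21.png

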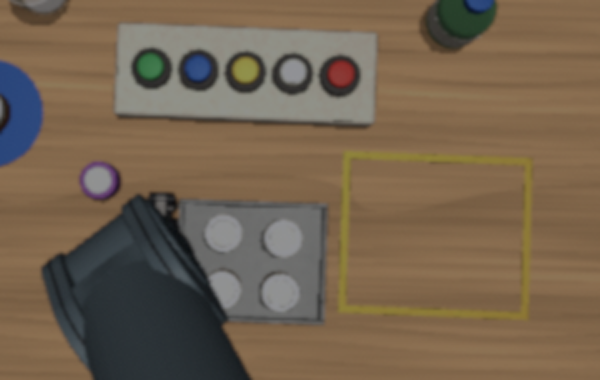

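View pics/w21.png

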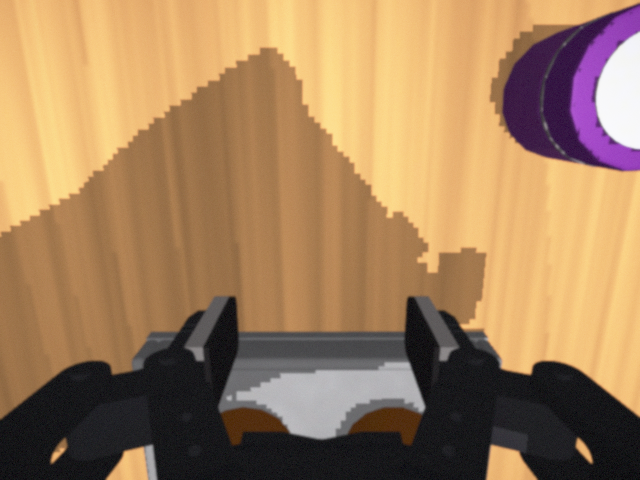

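```bash
python3 -m inch '[{"jaw":-0.4,"dx":-0.25,"dy":0,"dz":0,"ax":0,"ay":0,"az":0},{"jaw":-0.4,"dx":-0.3,"dy":0,"dz":0,"ax":0,"ay":0,"az":0},{"jaw":-0.4,"dx":-0.3,"dy":0,"dz":0,"ax":0,"ay":0,"az":0},{"jaw":-0.4,"dx":-0.3,"dy":0,"dz":0,"ax":0,"ay":0,"az":0},{"jaw":-0.4,"dx":-0.3,"dy":0,"dz":0,"ax":0,"ay":0,"az":0},{"jaw":-0.4,"dx":-0.3,"dy":0,"dz":0,"ax":0,"ay":0,"az":0},{"jaw":-0.4,"dx":-0.3,"dy":0,"dz":0,"ax":0,"ay":0,"az":0},{"jaw":-0.4,"dx":-0.3,"dy":0,"dz":0,"ax":0,"ay":0,"az":0}]'; python3 -m inch '[{"jaw":-0.4,"dx":-0.3,"dy":0,"dz":0,"ax":0,"ay":0,"az":0},{"jaw":-0.4,"dx":-0.3,"dy":0,"dz":0,"ax":0,"ay":0,"az":0},{"jaw":-0.4,"dx":-0.3,"dy":0,"dz":0,"ax":0,"ay":0,"az":0},{"jaw":-0.4,"dx":-0.3,"dy":0,"dz":0,"ax":0,"ay":0,"az":0},{"jaw":-0.4,"dx":-0.2,"dy":0,"dz":0,"ax":0,"ay":0,"az":0},{"jaw":-0.4,"dx":-0.1,"dy":0,"dz":0,"ax":0,"ay":0,"az":0},{"jaw":-0.4,"dx":0,"dy":0,"dz":0,"ax":0,"ay":0,"az":0},{"jaw":-0.4,"dx":0,"dy":0,"dz":0,"ax":0,"ay":0,"az":0}]'; python3 -c "
from h import *
st();im=get_image('top');save(im,'t22.png',2,(250,180,550,340))"
```

```text
clock: 47.1
tcp_pos: [0.4864, -0.067, 0.0069]
eef_rot: [0.71, 0.704, 0.0, -0.0]
ft_force: [-0.3, 6.4, 2.8]
finger_gap: 0.705
clock: 47.9
tcp_pos: [0.4853, -0.1275, 0.0067]
eef_rot: [0.71, 0.704, -0.001, 0.0]
ft_force: [0.8, -1.3, 0.9]
finger_gap: 0.702
t 47.9 tcp [ 0.4853 -0.1275  0.0067] yaw y-axis -0.5 z [-0.001 -0.001 -1.   ] F [ 0.8 -1.3  0.9] gap 0.702
```

View pics/t22.png

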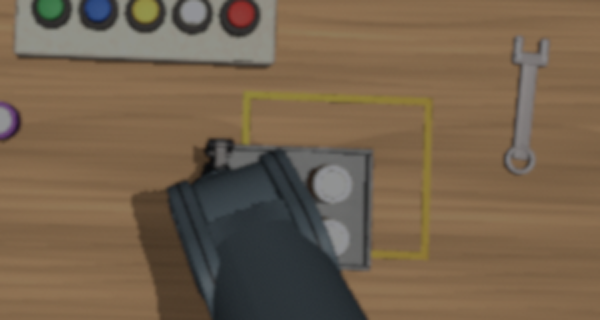

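```bash
python3 -m inch '[{"jaw":-0.4,"dx":-0.15,"dy":0,"dz":0,"ax":0,"ay":0,"az":0},{"jaw":-0.4,"dx":-0.25,"dy":0,"dz":0,"ax":0,"ay":0,"az":0},{"jaw":-0.4,"dx":-0.25,"dy":0,"dz":0,"ax":0,"ay":0,"az":0},{"jaw":-0.4,"dx":-0.2,"dy":0,"dz":0,"ax":0,"ay":0,"az":0},{"jaw":-0.4,"dx":-0.15,"dy":0,"dz":0,"ax":0,"ay":0,"az":0},{"jaw":-0.4,"dx":-0.08,"dy":0,"dz":0,"ax":0,"ay":0,"az":0},{"jaw":-0.4,"dx":0,"dy":0,"dz":0,"ax":0,"ay":0,"az":0},{"jaw":-0.4,"dx":0,"dy":0,"dz":0,"ax":0,"ay":0,"az":0}]'; python3 -m inch '[{"jaw":-0.4,"dx":0.3,"dy":0,"dz":0,"ax":0,"ay":0,"az":0},{"jaw":-0.4,"dx":0.5,"dy":0,"dz":0,"ax":0,"ay":0,"az":0},{"jaw":-0.4,"dx":0.3,"dy":0,"dz":-0.3,"ax":0,"ay":0,"az":0},{"jaw":-0.4,"dx":0,"dy":0,"dz":-0.7,"ax":0,"ay":0,"az":0},{"jaw":-0.4,"dx":0,"dy":0,"dz":-0.9,"ax":0,"ay":0,"az":0},{"jaw":-0.4,"dx":0,"dy":0,"dz":-0.9,"ax":0,"ay":0,"az":0},{"jaw":-0.4,"dx":0,"dy":0,"dz":-0.3,"ax":0,"ay":0,"az":0},{"jaw":-0.4,"dx":0,"dy":0,"dz":0,"ax":0,"ay":0,"az":0}]'; python3 -c "
from h import *
st();im=get_image('top');save(im,'t23.png',2,(250,180,550,340))"
```

```text
clock: 48.75
tcp_pos: [0.4857, -0.17, 0.007]
eef_rot: [0.71, 0.704, -0.0, 0.0]
ft_force: [-0.2, -0.4, -0.5]
finger_gap: 0.702
clock: 49.55
tcp_pos: [0.4873, -0.1252, 0.1331]
eef_rot: [0.71, 0.704, 0.001, 0.002]
ft_force: [0.2, 0.4, 0.9]
finger_gap: 0.701
t 49.55 tcp [ 0.4873 -0.1252  0.1331] yaw y-axis -0.4 z [ 0.004 -0.002 -1.   ] F [0.2 0.4 0.9] gap 0.701
```

View pics/t23.png

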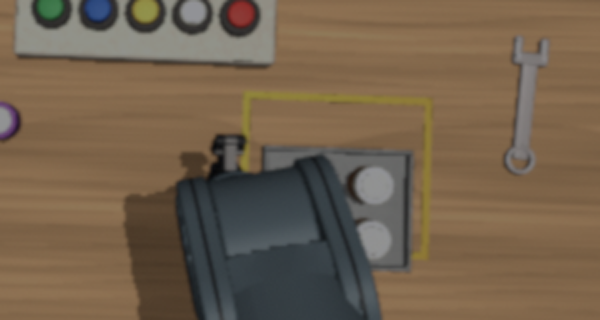

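```bash
python3 -m inch '[{"jaw":-0.4,"dx":0,"dy":0,"dz":0,"ax":0,"ay":0,"az":1},{"jaw":-0.4,"dx":0,"dy":0,"dz":0,"ax":0,"ay":0,"az":1},{"jaw":-0.4,"dx":0,"dy":0,"dz":0,"ax":0,"ay":0,"az":1},{"jaw":-0.4,"dx":0,"dy":0,"dz":0,"ax":0,"ay":0,"az":1},{"jaw":-0.4,"dx":0,"dy":0,"dz":0,"ax":0,"ay":0,"az":1},{"jaw":-0.4,"dx":0,"dy":0,"dz":0,"ax":0,"ay":0,"az":1},{"jaw":-0.4,"dx":0,"dy":0,"dz":0,"ax":0,"ay":0,"az":1},{"jaw":-0.4,"dx":0,"dy":0,"dz":0,"ax":0,"ay":0,"az":1}]'; python3 -m inch '[{"jaw":-0.4,"dx":0,"dy":0,"dz":0,"ax":0,"ay":0,"az":1},{"jaw":-0.4,"dx":0,"dy":0,"dz":0,"ax":0,"ay":0,"az":1},{"jaw":-0.4,"dx":0,"dy":0,"dz":0,"ax":0,"ay":0,"az":1},{"jaw":-0.4,"dx":0,"dy":0,"dz":0,"ax":0,"ay":0,"az":0.22},{"jaw":-0.4,"dx":-0.64,"dy":0.86,"dz":0,"ax":0,"ay":0,"az":0},{"jaw":-0.4,"dx":-0.64,"dy":0.86,"dz":0,"ax":0,"ay":0,"az":0},{"jaw":-0.4,"dx":-0.64,"dy":0.86,"dz":0,"ax":0,"ay":0,"az":0},{"jaw":-0.4,"dx":-0.64,"dy":0.86,"dz":0,"ax":0,"ay":0,"az":0}]'; python3 -m inch '[{"jaw":-0.4,"dx":0,"dy":0,"dz":0,"ax":0,"ay":0,"az":0},{"jaw":-0.4,"dx":0,"dy":0,"dz":0,"ax":0,"ay":0,"az":0},{"jaw":-0.4,"dx":0,"dy":0,"dz":0,"ax":0,"ay":0,"az":0},{"jaw":-0.4,"dx":0,"dy":0,"dz":0,"ax":0,"ay":0,"az":0},{"jaw":-0.4,"dx":0,"dy":0,"dz":0,"ax":0,"ay":0,"az":0},{"jaw":-0.4,"dx":0,"dy":0,"dz":0,"ax":0,"ay":0,"az":0},{"jaw":-0.4,"dx":0,"dy":0,"dz":0,"ax":0,"ay":0,"az":0},{"jaw":-0.4,"dx":0,"dy":0,"dz":0,"ax":0,"ay":0,"az":0}]'; python3 -c "
from h import *
st();im=get_image('wrist');save(im,'w24.png')"
```

```text
clock: 50.4
tcp_pos: [0.4846, -0.125, 0.1291]
eef_rot: [0.976, 0.218, -0.002, -0.001]
ft_force: [0.8, -0.3, 0.0]
finger_gap: 0.704
clock: 51.2
tcp_pos: [0.3812, -0.2632, 0.13]
eef_rot: [1.0, -0.0, -0.001, -0.0]
ft_force: [1.0, -0.9, -0.9]
finger_gap: 0.7
clock: 52.0
tcp_pos: [0.3831, -0.2624, 0.1309]
eef_rot: [1.0, -0.002, 0.0, 0.0]
ft_force: [-0.6, -0.2, -0.5]
finger_gap: 0.7
t 52.0 tcp [ 0.3831 -0.2624  0.1309] yaw y-axis -90.2 z [ 0. -0. -1.] F [-0.6 -0.2 -0.5] gap 0.7
```

View pics/w24.png

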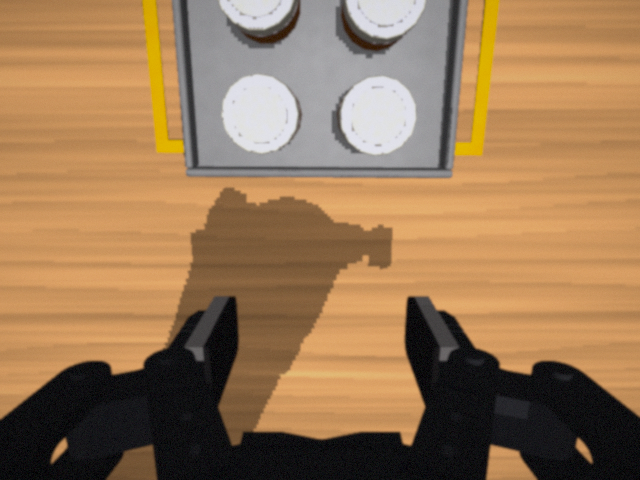

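```bash
python3 -c "
from h import *
c=camera_info('wrist')
print('tray near outer corners top',[ray(c,uv,.02).round(4) for uv in [(186,176),(452,176)]])
print('dock inner near corners',[ray(c,uv,0).round(4) for uv in [(167,139),(473,142)]])
print('dock outer near corners',[ray(c,uv,0).round(4) for uv in [(157,153),(484,156)]])"
```

```text
tray near outer corners top [array([ 0.419 , -0.1805,  0.02  ]), array([ 0.4183, -0.3398,  0.02  ])]
dock inner near corners [array([ 0.4397, -0.1643,  0.    ]), array([ 0.437 , -0.3574,  0.    ])]
dock outer near corners [array([ 0.4311, -0.157 ,  0.    ]), array([ 0.4283, -0.3652,  0.    ])]
```

```bash
python3 -m inch '[{"jaw":-0.4,"dx":0,"dy":0,"dz":0.6,"ax":0,"ay":0,"az":0.08},{"jaw":-0.4,"dx":0,"dy":0,"dz":0.8,"ax":0,"ay":0,"az":0},{"jaw":-0.4,"dx":0,"dy":0,"dz":0.8,"ax":0,"ay":0,"az":0},{"jaw":-0.4,"dx":0,"dy":0,"dz":0.6,"ax":0,"ay":0,"az":0},{"jaw":-0.4,"dx":0,"dy":0,"dz":0.2,"ax":0,"ay":0,"az":0},{"jaw":-0.4,"dx":0,"dy":0,"dz":0.08,"ax":0,"ay":0,"az":0},{"jaw":-0.4,"dx":0,"dy":0,"dz":0,"ax":0,"ay":0,"az":0},{"jaw":-0.4,"dx":0,"dy":0,"dz":0,"ax":0,"ay":0,"az":0}]';  python3 -c "
from h import *
st()"
```

```text
clock: 52.85
tcp_pos: [0.3838, -0.263, 0.0087]
eef_rot: [1.0, -0.008, 0.001, 0.0]
ft_force: [-0.2, 0.3, -1.4]
finger_gap: 0.698
t 52.85 tcp [ 0.3838 -0.263   0.0087] yaw y-axis -90.9 z [ 0.002 -0.001 -1.   ] F [-0.2  0.3 -1.4] gap 0.698
```

Pushing +x by 1.45 units to 0.442.

```bash
python3 -m inch '[{"jaw":-0.4,"dx":0.2,"dy":0,"dz":0,"ax":0,"ay":0,"az":0},{"jaw":-0.4,"dx":0.2,"dy":0,"dz":0,"ax":0,"ay":0,"az":0},{"jaw":-0.4,"dx":0.15,"dy":0,"dz":0,"ax":0,"ay":0,"az":0},{"jaw":-0.4,"dx":0.2,"dy":0,"dz":0,"ax":0,"ay":0,"az":0},{"jaw":-0.4,"dx":0.2,"dy":0,"dz":0,"ax":0,"ay":0,"az":0},{"jaw":-0.4,"dx":0.15,"dy":0,"dz":0,"ax":0,"ay":0,"az":0},{"jaw":-0.4,"dx":0.1,"dy":0,"dz":0,"ax":0,"ay":0,"az":0},{"jaw":-0.4,"dx":0,"dy":0,"dz":0,"ax":0,"ay":0,"az":0}]';  python3 -c "
from h import *
st();im=get_image('top');save(im,'t25.png',2,(250,180,550,340))"
```

```text
clock: 53.65
tcp_pos: [0.4302, -0.263, 0.0074]
eef_rot: [1.0, -0.008, -0.001, -0.0]
ft_force: [-2.7, 0.3, -0.2]
finger_gap: 0.699
t 53.65 tcp [ 0.4302 -0.263   0.0074] yaw y-axis -90.9 z [-0.002  0.001 -1.   ] F [-2.7  0.3 -0.2] gap 0.699
```

View pics/t25.png

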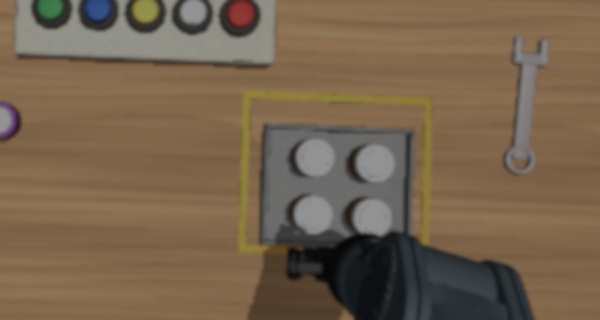

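```bash
python3 -m inch '[{"jaw":-0.4,"dx":0.12,"dy":0,"dz":0,"ax":0,"ay":0,"az":0},{"jaw":-0.4,"dx":0.12,"dy":0,"dz":0,"ax":0,"ay":0,"az":0},{"jaw":-0.4,"dx":0.06,"dy":0,"dz":0,"ax":0,"ay":0,"az":0},{"jaw":-0.4,"dx":0,"dy":0,"dz":0,"ax":0,"ay":0,"az":0},{"jaw":-0.4,"dx":0,"dy":0,"dz":0,"ax":0,"ay":0,"az":0},{"jaw":-0.4,"dx":-0.3,"dy":0,"dz":0,"ax":0,"ay":0,"az":0},{"jaw":-0.4,"dx":-0.7,"dy":0,"dz":0,"ax":0,"ay":0,"az":0},{"jaw":-0.4,"dx":-0.4,"dy":0,"dz":0,"ax":0,"ay":0,"az":0}]'; python3 -m inch '[{"jaw":-0.4,"dx":0,"dy":0,"dz":-0.5,"ax":0,"ay":0,"az":0},{"jaw":-0.4,"dx":0,"dy":0,"dz":-0.9,"ax":0,"ay":0,"az":0},{"jaw":-0.4,"dx":0,"dy":0,"dz":-0.9,"ax":0,"ay":0,"az":0},{"jaw":-0.4,"dx":0,"dy":0,"dz":-0.9,"ax":0,"ay":0,"az":0},{"jaw":-0.4,"dx":0,"dy":0,"dz":-0.9,"ax":0,"ay":0,"az":0},{"jaw":-0.4,"dx":0,"dy":0,"dz":-0.6,"ax":0,"ay":0,"az":0},{"jaw":-0.4,"dx":0,"dy":0,"dz":0,"ax":0,"ay":0,"az":0},{"jaw":-0.4,"dx":0,"dy":0,"dz":0,"ax":0,"ay":0,"az":0}]';  python3 -c "
from h import *
st();im=get_image('top');save(im,'t26.png',3,(340,190,540,340));im=get_image('wrist');save(im,'w26.png')"
```

```text
clock: 54.5
tcp_pos: [0.3847, -0.2626, 0.0078]
eef_rot: [1.0, -0.008, -0.0, 0.0]
ft_force: [-0.8, 0.5, -0.2]
finger_gap: 0.698
clock: 55.3
tcp_pos: [0.3868, -0.2629, 0.1959]
eef_rot: [1.0, -0.008, 0.001, 0.001]
ft_force: [-0.0, 0.5, 0.1]
finger_gap: 0.698
t 55.3 tcp [ 0.3868 -0.2629  0.1959] yaw y-axis -90.9 z [ 0.001 -0.001 -1.   ] F [-0.   0.5  0.1] gap 0.698
```

View pics/t26.png

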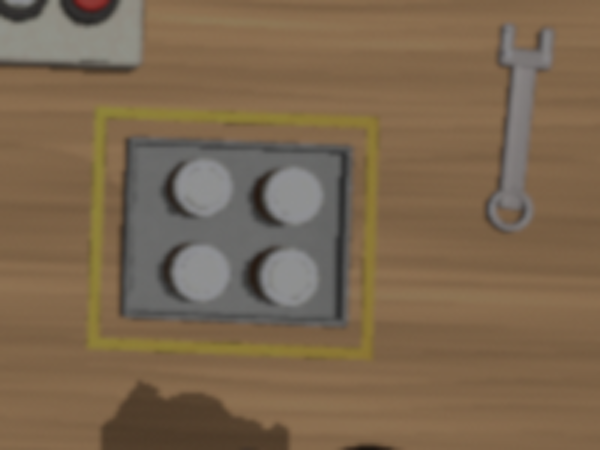

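View pics/w26.png

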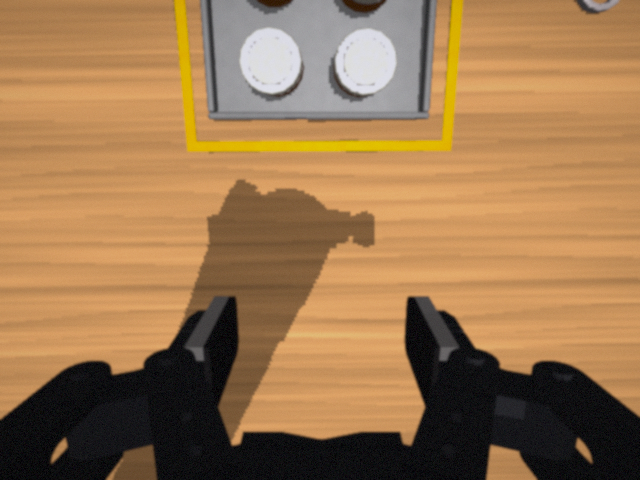

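The tray now sits centred and square inside the yellow outline. Next I'll triangulate the key tops from the top and scene views.

Run:
```python
from h import *
cs=camera_info('scene');ct=camera_info('top')
im=get_image('scene');hsv=cv2.cvtColor(im,cv2.COLOR_RGB2HSV);save(im,'s27.png',4,(260,235,410,305))
top={'green':(274.6,182.7),'blue':(298.5,183.8),'yellow':(322.4,184.5),'white':(346.4,185.1),'red':(370.2,186.5)}
rng={'green':((50,80,40),(85,255,255)),'blue':((105,130,60),(130,255,255)),'yellow':((20,110,80),(35,255,255)),'red':((0,120,60),(8,255,255)),'white':((0,0,140),(180,50,255))}
def line(i,uv):
    K=np.array(i['intrinsics']);P=np.array(i['pose']);d=P[:3,:3]@np.linalg.solve(K,[*uv,1.]);return P[:3,3],d/np.linalg.norm(d)
for k,(lo,hi) in rng.items():
    m=cv2.inRange(hsv,lo,hi);m2=np.zeros_like(m);m2[250:285,275:388]=m[250:285,275:388]
    n,l,s,ce=cv2.connectedComponentsWithStats(m2)
    for i in range(1,n):
        if s[i,4]>60:
            a,u=line(ct,top[k]);b,v=line(cs,ce[i]);A=np.c_[u,-v];t=np.linalg.lstsq(A,b-a,rcond=None)[0]
            p=(a+u*t[0]+b+v*t[1])/2;print(k,ce[i].round(1),s[i,2:],p.round(4),'gap',np.linalg.norm(a+u*t[0]-b-v*t[1]).round(4))
```

```text
green [371.8 258.7] [12 10 96] [0.6886 0.0491 0.0497] gap 0.0003
blue [351.6 261.1] [12 10 82] [ 0.6872 -0.0011  0.0511] gap 0.0006
yellow [331.3 264.2] [12 10 88] [ 0.6868 -0.051   0.0514] gap 0.0009
red [289.9 270.7] [12 11 97] [ 0.6851 -0.1508  0.0502] gap 0.001
white [335.3 269.6] [ 113   35 1684] [ 0.6949 -0.0732  0.0483] gap 0.0591
```

View pics/s27.png

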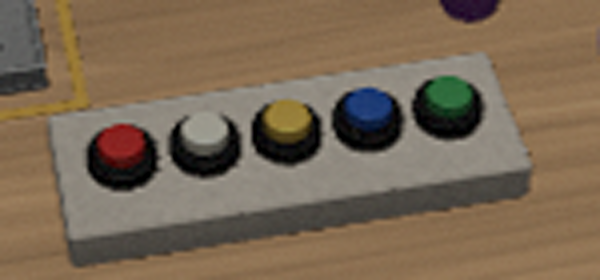

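```bash
python3 -m inch '[{"jaw":1,"dx":0.7,"dy":-0.65,"dz":0,"ax":0,"ay":0,"az":-0.1},{"jaw":1,"dx":0.75,"dy":-0.65,"dz":0,"ax":0,"ay":0,"az":0},{"jaw":1,"dx":0.75,"dy":-0.65,"dz":0,"ax":0,"ay":0,"az":0},{"jaw":1,"dx":0.75,"dy":-0.65,"dz":0,"ax":0,"ay":0,"az":0},{"jaw":1,"dx":0.75,"dy":-0.65,"dz":0,"ax":0,"ay":0,"az":0},{"jaw":1,"dx":0.75,"dy":-0.65,"dz":0,"ax":0,"ay":0,"az":0},{"jaw":1,"dx":0.75,"dy":-0.65,"dz":0,"ax":0,"ay":0,"az":0},{"jaw":1,"dx":0.75,"dy":-0.65,"dz":0,"ax":0,"ay":0,"az":0}]'; python3 -m inch '[{"jaw":1,"dx":0.75,"dy":-0.65,"dz":0,"ax":0,"ay":0,"az":0},{"jaw":1,"dx":0.75,"dy":-0.65,"dz":0,"ax":0,"ay":0,"az":0},{"jaw":1,"dx":0,"dy":0,"dz":0.5,"ax":0,"ay":0,"az":0},{"jaw":1,"dx":0,"dy":0,"dz":0.8,"ax":0,"ay":0,"az":0},{"jaw":1,"dx":0,"dy":0,"dz":0.8,"ax":0,"ay":0,"az":0},{"jaw":1,"dx":0,"dy":0,"dz":0.3,"ax":0,"ay":0,"az":0},{"jaw":1,"dx":0,"dy":0,"dz":0,"ax":0,"ay":0,"az":0},{"jaw":1,"dx":0,"dy":0,"dz":0,"ax":0,"ay":0,"az":0}]';  python3 -c "
from h import *
st();c=camera_info('wrist');print(proj(c,(.6872,-.0011,.05)));im=get_image('wrist');save(im,'w28.png')"
```

```text
clock: 56.25
tcp_pos: [0.626, -0.0541, 0.194]
eef_rot: [1.0, -0.001, -0.001, -0.0]
ft_force: [0.8, -1.0, 0.3]
finger_gap: 0.002
clock: 57.05
tcp_pos: [0.6863, -0.0033, 0.1004]
eef_rot: [1.0, -0.001, 0.0, -0.0]
ft_force: [0.6, -0.7, -0.1]
finger_gap: -0.001
t 57.05 tcp [ 0.6863 -0.0033  0.1004] yaw y-axis -90.1 z [ 0.001  0.    -1.   ] F [ 0.6 -0.7 -0.1] gap -0.001
[318.82962341 264.7824734 ]
```

View pics/w28.png

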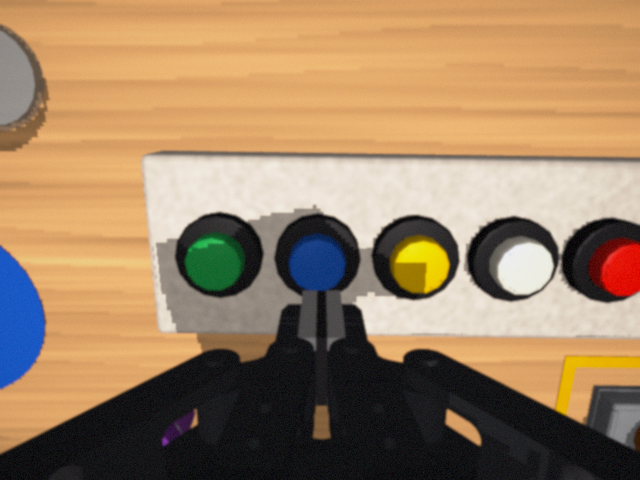

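```bash
python3 -m inch '[{"jaw":1,"dx":0.03,"dy":-0.06,"dz":0.3,"ax":0,"ay":0,"az":0},{"jaw":1,"dx":0,"dy":0,"dz":0.4,"ax":0,"ay":0,"az":0},{"jaw":1,"dx":0,"dy":0,"dz":0.3,"ax":0,"ay":0,"az":0},{"jaw":1,"dx":0,"dy":0,"dz":0.15,"ax":0,"ay":0,"az":0},{"jaw":1,"dx":0,"dy":0,"dz":0,"ax":0,"ay":0,"az":0},{"jaw":1,"dx":0,"dy":0,"dz":0,"ax":0,"ay":0,"az":0},{"jaw":1,"dx":0,"dy":0,"dz":0,"ax":0,"ay":0,"az":0},{"jaw":1,"dx":0,"dy":0,"dz":0,"ax":0,"ay":0,"az":0}]';  python3 -c "
from h import *
st()
im=get_image('scene');save(im,'s29.png',4,(260,205,410,305))"
```

```text
clock: 57.9
tcp_pos: [0.6873, -0.001, 0.0542]
eef_rot: [1.0, -0.001, 0.0, -0.0]
ft_force: [-0.5, 0.4, 0.0]
finger_gap: -0.001
t 57.9 tcp [ 0.6873 -0.001   0.0542] yaw y-axis -90.1 z [ 0.001  0.    -1.   ] F [-0.5  0.4  0. ] gap -0.001
```

View pics/s29.png

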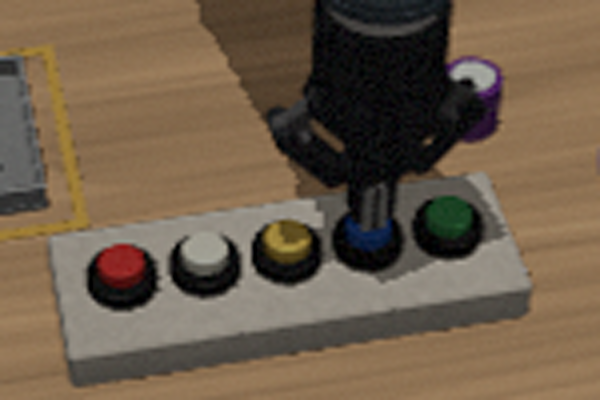

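```bash
python3 -m inch '[{"jaw":1,"dx":0,"dy":0,"dz":0.1,"ax":0,"ay":0,"az":0},{"jaw":1,"dx":0,"dy":0,"dz":0.05,"ax":0,"ay":0,"az":0},{"jaw":1,"dx":0,"dy":0,"dz":0.05,"ax":0,"ay":0,"az":0},{"jaw":1,"dx":0,"dy":0,"dz":0,"ax":0,"ay":0,"az":0},{"jaw":1,"dx":0,"dy":0,"dz":0,"ax":0,"ay":0,"az":0},{"jaw":1,"dx":0,"dy":0,"dz":0,"ax":0,"ay":0,"az":0},{"jaw":1,"dx":0,"dy":0,"dz":0,"ax":0,"ay":0,"az":0},{"jaw":1,"dx":0,"dy":0,"dz":0,"ax":0,"ay":0,"az":0}]'
```

```text
clock: 58.75
tcp_pos: [0.6876, -0.0009, 0.0462]
eef_rot: [1.0, -0.001, 0.001, -0.0]
ft_force: [1.6, -1.3, 5.8]
finger_gap: 0.001
```

```bash
python3 -m inch '[{"jaw":1,"dx":0,"dy":0,"dz":0.03,"ax":0,"ay":0,"az":0},{"jaw":1,"dx":0,"dy":0,"dz":0.03,"ax":0,"ay":0,"az":0},{"jaw":1,"dx":0,"dy":0,"dz":0,"ax":0,"ay":0,"az":0},{"jaw":1,"dx":0,"dy":0,"dz":0,"ax":0,"ay":0,"az":0},{"jaw":1,"dx":0,"dy":0,"dz":0,"ax":0,"ay":0,"az":0},{"jaw":1,"dx":0,"dy":0,"dz":0,"ax":0,"ay":0,"az":0},{"jaw":1,"dx":0,"dy":0,"dz":0,"ax":0,"ay":0,"az":0},{"jaw":1,"dx":0,"dy":0,"dz":0,"ax":0,"ay":0,"az":0}]'; python3 -c "
from h import *
im=get_image('scene');save(im,'s30.png',4,(260,205,410,305))"
```

```text
clock: 59.55
tcp_pos: [0.6877, -0.0009, 0.0458]
eef_rot: [1.0, -0.001, 0.001, 0.0]
ft_force: [-4.3, -0.8, 20.5]
finger_gap: 0.0
```

View pics/s30.png

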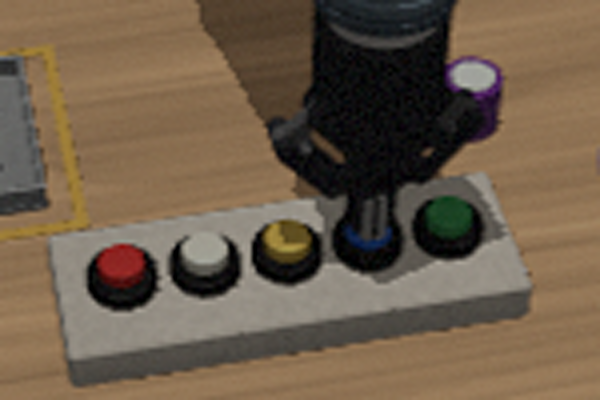

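Bottomed: the force rises against a stop at z=0.0458 and the blue key is visibly down. I'll lift and move to yellow.

```bash
python3 -m inch '[{"jaw":1,"dx":0,"dy":0,"dz":-0.2,"ax":0,"ay":0,"az":0},{"jaw":1,"dx":0,"dy":0,"dz":-0.5,"ax":0,"ay":0,"az":0},{"jaw":1,"dx":0,"dy":0,"dz":-0.3,"ax":0,"ay":0,"az":0},{"jaw":1,"dx":0,"dy":0.6,"dz":0,"ax":0,"ay":0,"az":0},{"jaw":1,"dx":0,"dy":0.65,"dz":0,"ax":0,"ay":0,"az":0},{"jaw":1,"dx":0,"dy":0,"dz":0,"ax":0,"ay":0,"az":0},{"jaw":1,"dx":0,"dy":0,"dz":0,"ax":0,"ay":0,"az":0},{"jaw":1,"dx":0,"dy":0,"dz":0,"ax":0,"ay":0,"az":0}]'; python3 -m inch '[{"jaw":1,"dx":0,"dy":0,"dz":0.3,"ax":0,"ay":0,"az":0},{"jaw":1,"dx":0,"dy":0,"dz":0.3,"ax":0,"ay":0,"az":0},{"jaw":1,"dx":0,"dy":0,"dz":0.1,"ax":0,"ay":0,"az":0},{"jaw":1,"dx":0,"dy":0,"dz":0,"ax":0,"ay":0,"az":0},{"jaw":1,"dx":0,"dy":0,"dz":0,"ax":0,"ay":0,"az":0},{"jaw":1,"dx":0,"dy":0,"dz":0,"ax":0,"ay":0,"az":0},{"jaw":1,"dx":0,"dy":0,"dz":0,"ax":0,"ay":0,"az":0},{"jaw":1,"dx":0,"dy":0,"dz":0,"ax":0,"ay":0,"az":0}]'; python3 -c "
from h import *
im=get_image('scene');save(im,'s31.png',4,(260,205,410,305))"
```

```text
clock: 60.4
tcp_pos: [0.6865, -0.0493, 0.0829]
eef_rot: [1.0, -0.0, -0.0, -0.001]
ft_force: [0.2, 0.5, 0.3]
finger_gap: -0.0
clock: 61.2
tcp_pos: [0.6871, -0.051, 0.0557]
eef_rot: [1.0, -0.001, 0.0, 0.0]
ft_force: [-0.2, -0.0, -0.1]
finger_gap: -0.001
```

View pics/s31.png

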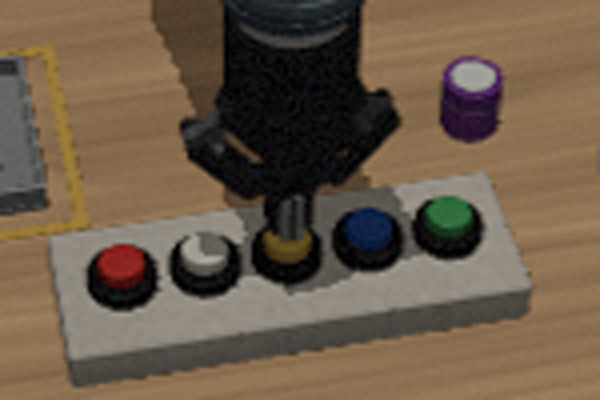

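Blue is up again and the fingers are over yellow. From 0.0557 I'll press to about 0.0455 (0.26 to 0.28 units).

```bash
python3 -m inch '[{"jaw":1,"dx":0,"dy":0,"dz":0.1,"ax":0,"ay":0,"az":0},{"jaw":1,"dx":0,"dy":0,"dz":0.08,"ax":0,"ay":0,"az":0},{"jaw":1,"dx":0,"dy":0,"dz":0.07,"ax":0,"ay":0,"az":0},{"jaw":1,"dx":0,"dy":0,"dz":0.03,"ax":0,"ay":0,"az":0},{"jaw":1,"dx":0,"dy":0,"dz":0,"ax":0,"ay":0,"az":0},{"jaw":1,"dx":0,"dy":0,"dz":0,"ax":0,"ay":0,"az":0},{"jaw":1,"dx":0,"dy":0,"dz":0,"ax":0,"ay":0,"az":0},{"jaw":1,"dx":0,"dy":0,"dz":0,"ax":0,"ay":0,"az":0}]'
```

```text
clock: 62.05
tcp_pos: [0.6875, -0.051, 0.046]
eef_rot: [1.0, -0.001, 0.001, 0.0]
ft_force: [-3.6, -0.2, 14.5]
finger_gap: -0.002
```

Yellow bottomed at 14.5 N. Next is white, at (0.686, -0.101).

```bash
python3 -m inch '[{"jaw":1,"dx":0,"dy":0,"dz":-0.2,"ax":0,"ay":0,"az":0},{"jaw":1,"dx":0,"dy":0,"dz":-0.5,"ax":0,"ay":0,"az":0},{"jaw":1,"dx":0,"dy":0,"dz":-0.3,"ax":0,"ay":0,"az":0},{"jaw":1,"dx":0,"dy":0.6,"dz":0,"ax":0,"ay":0,"az":0},{"jaw":1,"dx":0,"dy":0.65,"dz":0,"ax":0,"ay":0,"az":0},{"jaw":1,"dx":0,"dy":0,"dz":0,"ax":0,"ay":0,"az":0},{"jaw":1,"dx":0,"dy":0,"dz":0,"ax":0,"ay":0,"az":0},{"jaw":1,"dx":0,"dy":0,"dz":0,"ax":0,"ay":0,"az":0}]'; python3 -m inch '[{"jaw":1,"dx":0,"dy":0,"dz":0.3,"ax":0,"ay":0,"az":0},{"jaw":1,"dx":0,"dy":0,"dz":0.3,"ax":0,"ay":0,"az":0},{"jaw":1,"dx":0,"dy":0,"dz":0.1,"ax":0,"ay":0,"az":0},{"jaw":1,"dx":0,"dy":0,"dz":0,"ax":0,"ay":0,"az":0},{"jaw":1,"dx":0,"dy":0,"dz":0,"ax":0,"ay":0,"az":0},{"jaw":1,"dx":0,"dy":0,"dz":0,"ax":0,"ay":0,"az":0},{"jaw":1,"dx":0,"dy":0,"dz":0,"ax":0,"ay":0,"az":0},{"jaw":1,"dx":0,"dy":0,"dz":0,"ax":0,"ay":0,"az":0}]'; python3 -c "
from h import *
im=get_image('scene');save(im,'s32.png',4,(260,205,410,305))"
```

```text
clock: 62.85
tcp_pos: [0.6867, -0.0993, 0.0839]
eef_rot: [1.0, -0.0, -0.0, -0.001]
ft_force: [-0.8, 0.2, 0.4]
finger_gap: -0.001
clock: 63.65
tcp_pos: [0.687, -0.101, 0.0564]
eef_rot: [1.0, -0.001, 0.0, 0.0]
ft_force: [0.0, 0.6, 0.2]
finger_gap: -0.001
```

View pics/s32.png

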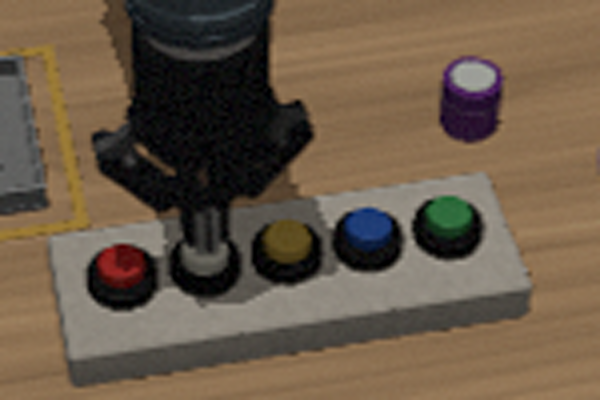

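The fingers are centred over white, clear of red.

```bash
python3 -m inch '[{"jaw":1,"dx":0,"dy":0,"dz":0.1,"ax":0,"ay":0,"az":0},{"jaw":1,"dx":0,"dy":0,"dz":0.08,"ax":0,"ay":0,"az":0},{"jaw":1,"dx":0,"dy":0,"dz":0.08,"ax":0,"ay":0,"az":0},{"jaw":1,"dx":0,"dy":0,"dz":0.04,"ax":0,"ay":0,"az":0},{"jaw":1,"dx":0,"dy":0,"dz":0,"ax":0,"ay":0,"az":0},{"jaw":1,"dx":0,"dy":0,"dz":0,"ax":0,"ay":0,"az":0},{"jaw":1,"dx":0,"dy":0,"dz":0,"ax":0,"ay":0,"az":0},{"jaw":1,"dx":0,"dy":0,"dz":0,"ax":0,"ay":0,"az":0}]'
```

```text
clock: 64.5
tcp_pos: [0.6873, -0.1011, 0.046]
eef_rot: [1.0, -0.001, 0.0, 0.0]
ft_force: [-3.8, -0.2, 15.0]
finger_gap: 0.001
```

Next is green at y=0.049: +0.150 in y, so dy is -3.75 in total.

```bash
python3 -m inch '[{"jaw":1,"dx":0,"dy":0,"dz":-0.2,"ax":0,"ay":0,"az":0},{"jaw":1,"dx":0,"dy":0,"dz":-0.6,"ax":0,"ay":0,"az":0},{"jaw":1,"dx":0,"dy":0,"dz":-0.3,"ax":0,"ay":0,"az":0},{"jaw":1,"dx":0.04,"dy":-0.75,"dz":0,"ax":0,"ay":0,"az":0},{"jaw":1,"dx":0,"dy":-0.9,"dz":0,"ax":0,"ay":0,"az":0},{"jaw":1,"dx":0,"dy":-0.9,"dz":0,"ax":0,"ay":0,"az":0},{"jaw":1,"dx":0,"dy":-0.8,"dz":0,"ax":0,"ay":0,"az":0},{"jaw":1,"dx":0,"dy":-0.4,"dz":0,"ax":0,"ay":0,"az":0}]'; python3 -m inch '[{"jaw":1,"dx":0,"dy":0,"dz":0.3,"ax":0,"ay":0,"az":0},{"jaw":1,"dx":0,"dy":0,"dz":0.3,"ax":0,"ay":0,"az":0},{"jaw":1,"dx":0,"dy":0,"dz":0.2,"ax":0,"ay":0,"az":0},{"jaw":1,"dx":0,"dy":0,"dz":0,"ax":0,"ay":0,"az":0},{"jaw":1,"dx":0,"dy":0,"dz":0,"ax":0,"ay":0,"az":0},{"jaw":1,"dx":0,"dy":0,"dz":0,"ax":0,"ay":0,"az":0},{"jaw":1,"dx":0,"dy":0,"dz":0,"ax":0,"ay":0,"az":0},{"jaw":1,"dx":0,"dy":0,"dz":0,"ax":0,"ay":0,"az":0}]'; python3 -c "
from h import *
im=get_image('scene');save(im,'s33.png',4,(260,205,410,305))"
```

```text
clock: 65.3
tcp_pos: [0.688, 0.0537, 0.0879]
eef_rot: [1.0, 0.001, -0.0, -0.001]
ft_force: [-0.5, 0.9, 0.3]
finger_gap: 0.005
clock: 66.1
tcp_pos: [0.6889, 0.049, 0.0565]
eef_rot: [1.0, -0.001, 0.0, -0.0]
ft_force: [-0.3, 0.2, 0.3]
finger_gap: -0.003
```

View pics/s33.png

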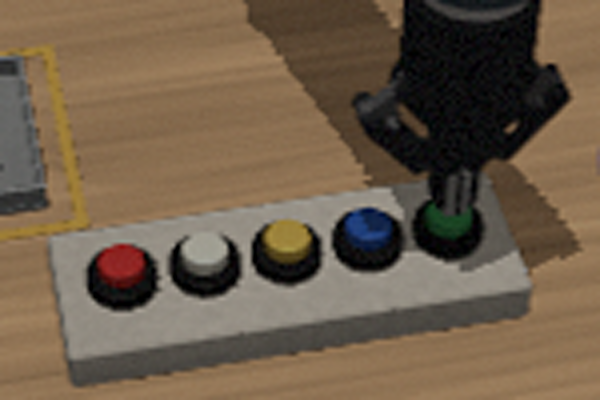

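```bash
python3 -m inch '[{"jaw":1,"dx":0,"dy":0,"dz":0.1,"ax":0,"ay":0,"az":0},{"jaw":1,"dx":0,"dy":0,"dz":0.08,"ax":0,"ay":0,"az":0},{"jaw":1,"dx":0,"dy":0,"dz":0.08,"ax":0,"ay":0,"az":0},{"jaw":1,"dx":0,"dy":0,"dz":0.04,"ax":0,"ay":0,"az":0},{"jaw":1,"dx":0,"dy":0,"dz":0,"ax":0,"ay":0,"az":0},{"jaw":1,"dx":0,"dy":0,"dz":0,"ax":0,"ay":0,"az":0},{"jaw":1,"dx":0,"dy":0,"dz":0,"ax":0,"ay":0,"az":0},{"jaw":1,"dx":0,"dy":0,"dz":0,"ax":0,"ay":0,"az":0}]'; python3 -m inch '[{"jaw":1,"dx":0,"dy":0,"dz":-0.2,"ax":0,"ay":0,"az":0},{"jaw":1,"dx":0,"dy":0,"dz":-0.6,"ax":0,"ay":0,"az":0},{"jaw":1,"dx":0,"dy":0,"dz":-0.9,"ax":0,"ay":0,"az":0},{"jaw":1,"dx":0,"dy":0,"dz":-0.9,"ax":0,"ay":0,"az":0},{"jaw":1,"dx":-0.7,"dy":0,"dz":-0.6,"ax":0,"ay":0,"az":0},{"jaw":1,"dx":-0.9,"dy":0,"dz":-0.3,"ax":0,"ay":0,"az":0},{"jaw":1,"dx":-0.9,"dy":0,"dz":0,"ax":0,"ay":0,"az":0},{"jaw":1,"dx":-0.9,"dy":0,"dz":0,"ax":0,"ay":0,"az":0}]'; python3 -m inch '[{"jaw":1,"dx":-0.9,"dy":0,"dz":0,"ax":0,"ay":0,"az":0},{"jaw":1,"dx":-0.5,"dy":0,"dz":0,"ax":0,"ay":0,"az":0},{"jaw":1,"dx":0,"dy":0,"dz":0,"ax":0,"ay":0,"az":0},{"jaw":1,"dx":0,"dy":0,"dz":0,"ax":0,"ay":0,"az":0},{"jaw":1,"dx":0,"dy":0,"dz":0,"ax":0,"ay":0,"az":0},{"jaw":1,"dx":0,"dy":0,"dz":0,"ax":0,"ay":0,"az":0},{"jaw":1,"dx":0,"dy":0,"dz":0,"ax":0,"ay":0,"az":0},{"jaw":1,"dx":0,"dy":0,"dz":0,"ax":0,"ay":0,"az":0}]'; python3 -c "
from h import *
st();im=get_image('top');save(im,'t34.png');c=camera_info('top')
for r in caps(im,c,0.042):
  if 0.4<r[1][0]<0.7: print(*r)
im=get_image('scene');save(im,'s34.png')"
```

```text
clock: 66.95
tcp_pos: [0.6891, 0.0491, 0.046]
eef_rot: [1.0, -0.001, 0.0, 0.0]
ft_force: [-4.0, -0.9, 13.6]
finger_gap: 0.002
clock: 67.75
tcp_pos: [0.5511, 0.0492, 0.1842]
eef_rot: [1.0, -0.001, 0.0, 0.0]
ft_force: [0.4, 0.2, 0.5]
finger_gap: 0.002
clock: 68.55
tcp_pos: [0.4969, 0.0493, 0.1839]
eef_rot: [1.0, -0.001, -0.0, -0.0]
ft_force: [-0.4, 0.7, 0.1]
finger_gap: 0.001
t 68.55 tcp [0.4969 0.0493 0.1839] yaw y-axis -90.1 z [-0.  0. -1.] F [-0.4  0.7  0.1] gap 0.001
[346.2 185.4] [ 0.6875 -0.1016  0.042 ] 26.6 [13 12]
[188.8 204. ] [0.6403 0.2302 0.042 ] 51.0 [23 23]
[512.8 230.6] [ 0.6005 -0.4513  0.042 ] 58.2 [21 69]
[249.3 237.2] [0.5732 0.0998 0.042 ] 21.9 [14 11]
[408.2 251.8] [ 0.5507 -0.2343  0.042 ] 43.0 [21 21]
[438.  254.6] [ 0.5464 -0.2965  0.042 ] 43.0 [19 21]
[133.1 260.7] [0.5175 0.3439 0.042 ] 31.1 [13 14]
[173.5 258.3] [0.5247 0.2585 0.042 ] 24.2 [13 10]
[407.5 280.6] [ 0.4908 -0.2338  0.042 ] 43.6 [20 22]
[436.6 282. ] [ 0.4893 -0.2944  0.042 ] 43.5 [20 21]
[159.8 294.9] [0.4472 0.2845 0.042 ] 35.8 [11 23]
```

View pics/t34.png

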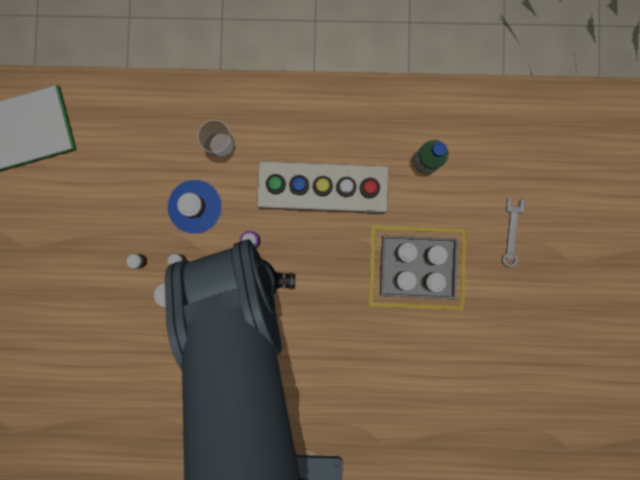

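View pics/s34.png

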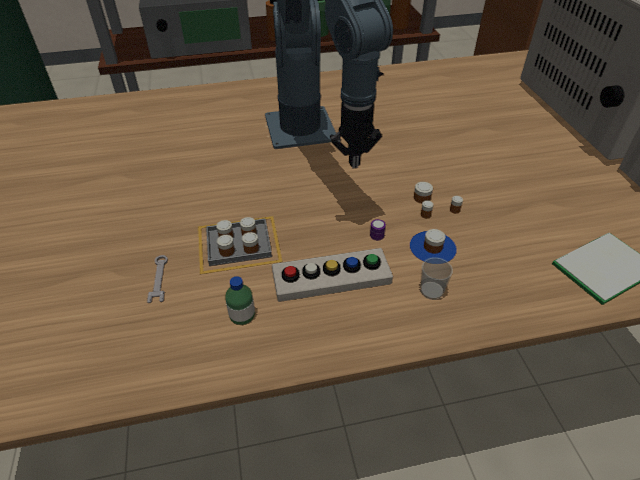

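The final top and scene views show the tray with four upright jars inside the outline and the wide jar on the mat. The other jars, bottle and wrench are in place and all the keys are up.

```bash
python3 -c "
from bench import robot
print(robot.job_done(), robot.get_state()['clock'])"
```

```text
the job is handed in; nothing more can be done
the job is handed in; nothing more can be done
```

I finished the job in the order asked and handed it in at about 69 s of the 208 s allowed; no verdict is reported.

- **Jars:** The old wide jar came out of the tray and stands on the blue mat. Top-view measurement puts it within about 1 mm of the mat's centre. All four medium jars were there and all four stand upright in the tray.
- **Tray:** I then pushed the loaded tray into the yellow outline in two pushes. The last wrist and top views show it fully inside and square, with a clear gap on every side. I judged those gaps by eye and did not measure them after the second push.
- **Keys:** I pressed blue, yellow, white and green in that order. Each went down to a firm stop at about the same depth (fingertip height 0.046 m, 14–20 N). Blue, yellow and white were seen up again before the next press, and green in the final view. I had no direct reading of key travel. The red key was never touched.
- **Other things:** The final pictures show the narrow and wide jars, the purple look-alike, the bottle and the wrench where they were. The arm partly hid one narrow jar, the other wide jar and the purple one in the last top view, but all are upright in the scene view. I saw no jar knocked aside during the run, and no check failed.

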